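Click the missing spanners onto the rail in size order

ROBOT

A 6-joint arm with a two-finger parallel gripper is mounted at the origin on the work surface. World frame = base frame: x ahead of the robot, y to its left, z up, the work surface at z = 0. Lengths are in m, angles in degrees, forces in N, time in s.
With the tool pointing down it reaches from about 0.4 to 0.825 m from the base axis. Payload 7 kg.
Tool frame: the origin (TCP) lies midway between the tips of the shut fingers; the grasp point (between the pads) lies 19 mm behind it; x points along the fingers, z is the direction in which the jaws open and shut, and the axes are right-handed (so a half turn about x gives the same grasp; the last joint's range is limited). The gripper opens to 88 mm and grips with 3 to 60 N. Pads are 19 mm wide; open, the fingers measure 130 mm over their backs; the gripper's body (78 mm by 193 mm) begins 47 mm behind the grasp point.
Start: joints at [85.262, 20.546, 0.682, 0, -70.136, -16.507], TCP at [0.245, 0.629, 0.188] pointing down, gripper open.
Joint ranges: [-176.03, 176.03], [-82.01, 121.73], [-58.28, 71.71], [-173.87, 95.51], [-174.79, -0.11], [-173.66, 173.66]. Speed limits (degrees/s): [136.94, 136.94, 172.46, 180, 180, 180].

INTERFACE

Orientations are given as [roll, pitch, yaw] about the fixed x, y, z axes, in that order (R = Rz(yaw) Ry(pitch) Rx(roll)).
In Python, from plant import get_state, capture, close_job gives the robot as it stands.
- The arm moves only by the tool play_rows, never from a script. Its argument "series" is one flat list of numbers, 4 for each row, row after row: the shift along the tool's x, y, z in m, then the turn about the tool's x in rad. In form: [tx, ty, tz, spin, tx, ty, tz, spin, ...]. A call has exactly 5 rows; each row shifts and turns the commanded pose from where the row before left it, along the tool's axes as they then stand; what a row does not reach is not made up. A row lasts 1/12 s, in which the tool goes at most 41.7 mm and 7.16 degrees, less where a joint would pass 70% of its speed; a pose out of reach is approached as far as the arm can. A call is refused whole if a number of a shift passes 0.0417 or a number of a turn 0.125, either way. A call with a gripper value outside its range is refused whole. "jaw" is the opening in per cent of the stroke, from 0 (shut) to 100 (fully open), set as the call begins (left out, the last holds). The fingers move at their own pace and stop on an object; "squeeze" is the grip in N (left out, the last holds). Time passes only in rows, so rows that do not move let the fingers close, or fill a call up. It gives the time, the measured TCP pose, the force and the opening at its end, in the units of the state.
- get_state(): the state, without advancing time (a new reading comes with each control period).
- capture(name): name is "side" or "top"; returns a dict with "img" (420x560x3 uint8, blue, green, red), "K" (3x3 intrinsics, pixels), "world_from_camera" (4x4, takes a point from camera to world coordinates). Camera axes: x right, y down, z forward; pixel columns grow to the right and rows downward; lengths in m; the calibration is good to about 2 mm. A picture is of the moment at which its call begins. There is no depth.
- close_job(): hands the job in, once; it reports no verdict.
The state is a dict: "time_s": time; "joints": joint angles; "qd": joint speeds; "joint_torque": joint torques, N m; "tcp_pos": TCP position; "eef_rot": TCP orientation; "contact_force": force on the tool from outside, world axes, zero at the start; "moment": the same for the moment, N m; "gripper_width": finger opening in m.
Only numpy, scipy, OpenCV 4.12 (cv2) and the standard library are available. Lean on these libraries where they do the work, as an engineer would, in place of code of your own. Each camera call takes 0.05 s, during which the arm holds its last target.

TASK

The spanner rail on the shop counter holds the two middle sizes of a set of four. Click the smallest and the largest spanner fully home in the two empty end stations, centred across the rail, so that the four run in order of size along it; one of them is in the tray under a bracket, which has to be moved aside. Leave the two spanners already on the rail where they are, and do not knock the other things about.

Things in the scene. Friction and masses are not known exactly. Their poses are not given: they have to be found in the camera images.
- rail: Fixed spanner rail: aluminium bar 210 long (y) x 60 wide (x); origin: centre of its underside, on the counter; z up. Four clip stations, 50 apart along y. A spanner lies across the bar along the rail's x, either way round, its middle over x = 0. Home: it lies flat on the bar, underside at z = 20, middle z = 25, top z = 30.
- station_a (a point): End station of the rail, at rail y = -75 (x = 0, z = 20: the bar's top). Each station has two pairs of black spring jaws at x = -22 and +22, each 10 long in x (34 free between the pairs). They stand to z = 48, flare to 22 wide at the top and narrow to lips 10 apart at z = 33. A spanner just laid in rests on the flare, underside at about z = 36.
- station_b (a point): Station at rail y = -25, occupied. At every station, pushing the 14 wide shank past the lips takes roughly 8 to 15 N downwards at the spanner's middle; the jaws give sideways on springs, then snap over it. One pair can snap before the other (spanner left tilted): press on until both have.
- station_c (a point): Station at rail y = +25, occupied. Between the jaw pairs (x within 11) the bar has raised lands up to z = 28 with a 20 wide slot for the shank at each station, so fingers gripping a shank's sides strike the lands before it is home: let go, then press on its top at x = 0 with shut fingertips.
- station_d (a point): End station of the rail, at rail y = +75, otherwise like station_a.
- spanner_1_mid (a point): The smallest. Loose: lies flat on the mat, or on the tray floor under the bracket. Steel combination spanner, 120 long (x; ring at +x, open end at -x), heads 26 wide, 10 thick, straight shank 14 wide (y) for 66 about the middle. Point: middle of the spanner, 5 above its underside; z up.
- spanner_2_mid (a point): Second smallest. Already home on the rail at one of its two middle stations; stays there. Steel combination spanner, 145 long (x; ring at +x, open end at -x), heads 30 wide, 10 thick, straight shank 14 wide (y) for 80 about the middle. Point: middle of the spanner, 5 above its underside; z up.
- spanner_3_mid (a point): Second largest. Already home on the rail at one of its two middle stations; stays there. Steel combination spanner, 170 long (x; ring at +x, open end at -x), heads 34 wide, 10 thick, straight shank 14 wide (y) for 100 about the middle. Point: middle of the spanner, 5 above its underside; z up.
- spanner_4_mid (a point): The largest. Loose: lies flat on the mat, or on the tray floor under the bracket. Steel combination spanner, 195 long (x; ring at +x, open end at -x), heads 38 wide, 10 thick, straight shank 14 wide (y) for 115 about the middle. Point: middle of the spanner, 5 above its underside; z up.
- bracket_tab (a point): Loose metal saddle bracket, 150 g: upside-down U, 50 long (x), 46 wide (y), 34 high, inner space 40 wide, 30 high, straddling the middle of the spanner in the tray, not touching it. On top an upright tab 44 long (x), 8 thick (y), 34 to 64 above the feet. Point: middle of the tab, 49 above the feet; z up.
- tray: Fixed grey open tray, 260 (x) x 210 (y) outside, 32 high, walls and floor 5 thick; origin at the centre of its underside. The spanner in it and the bracket lie in the +y half (about y = +40); the -y half is free at x from -100 to 0, and the hinge lies at its +x end.
- mat: Fixed black rubber mat, 240 (x) x 200 (y), 5 thick; origin at the centre of its underside. A spanner lies in its +y half, the padlock in its -y half.
- hinge: small brass butt hinge, open flat, 70 x 30 x 9, loose in the tray; bystander. Origin at the centre of its underside.
- padlock: brass padlock with steel shackle, 40 x 80 x 20, lying on the mat; bystander. Origin at the centre of its underside.
- carton: closed cardboard carton, 90 x 130 x 55; bystander. Origin at the centre of its underside.
- screwdriver: black-handled screwdriver, 200 long; bystander
Not all that is in view belongs to the job. Leave any brown or orange look-alike of the part that bears spanner_4_mid alone.

How it is judged (in metres and radians):
At the end, for the whole second after the job is handed in: All four spanners home on the rail in size order (either direction), at rest: each middle 22 to 27.5 mm above the rail's underside, within 6 mm of its station along the rail, 15 mm of centred across it, aligned within 0.1 rad, flat within 0.06 rad ((((z of spanner_1_mid in the frame of rail between 0.022 and 0.0275 m and y of spanner_1_mid in the frame of rail between -0.081 and -0.069 m and x of spanner_1_mid in the frame of rail between -0.015 and 0.015 m and angle between the x axis of spanner_1_mid and the x axis of rail, either way round below 0.1 rad and angle between the z axis of spanner_1_mid and the z axis of rail, either way round below 0.06 rad) and (z of spanner_2_mid in the frame of rail between 0.022 and 0.0275 m and y of spanner_2_mid in the frame of rail between -0.031 and -0.019 m and x of spanner_2_mid in the frame of rail between -0.015 and 0.015 m and angle between the x axis of spanner_2_mid and the x axis of rail, either way round below 0.1 rad and angle between the z axis of spanner_2_mid and the z axis of rail, either way round below 0.06 rad) and (z of spanner_3_mid in the frame of rail between 0.022 and 0.0275 m and y of spanner_3_mid in the frame of rail between 0.019 and 0.031 m and x of spanner_3_mid in the frame of rail between -0.015 and 0.015 m and angle between the x axis of spanner_3_mid and the x axis of rail, either way round below 0.1 rad and angle between the z axis of spanner_3_mid and the z axis of rail, either way round below 0.06 rad) and (z of spanner_4_mid in the frame of rail between 0.022 and 0.0275 m and y of spanner_4_mid in the frame of rail between 0.069 and 0.081 m and x of spanner_4_mid in the frame of rail between -0.015 and 0.015 m and angle between the x axis of spanner_4_mid and the x axis of rail, either way round below 0.1 rad and angle between the z axis of spanner_4_mid and the z axis of rail, either way round below 0.06 rad)) or ((z of spanner_1_mid in the frame of rail between 0.022 and 0.0275 m and y of spanner_1_mid in the frame of rail between 0.069 and 0.081 m and x of spanner_1_mid in the frame of rail between -0.015 and 0.015 m and angle between the x axis of spanner_1_mid and the x axis of rail, either way round below 0.1 rad and angle between the z axis of spanner_1_mid and the z axis of rail, either way round below 0.06 rad) and (z of spanner_2_mid in the frame of rail between 0.022 and 0.0275 m and y of spanner_2_mid in the frame of rail between 0.019 and 0.031 m and x of spanner_2_mid in the frame of rail between -0.015 and 0.015 m and angle between the x axis of spanner_2_mid and the x axis of rail, either way round below 0.1 rad and angle between the z axis of spanner_2_mid and the z axis of rail, either way round below 0.06 rad) and (z of spanner_3_mid in the frame of rail between 0.022 and 0.0275 m and y of spanner_3_mid in the frame of rail between -0.031 and -0.019 m and x of spanner_3_mid in the frame of rail between -0.015 and 0.015 m and angle between the x axis of spanner_3_mid and the x axis of rail, either way round below 0.1 rad and angle between the z axis of spanner_3_mid and the z axis of rail, either way round below 0.06 rad) and (z of spanner_4_mid in the frame of rail between 0.022 and 0.0275 m and y of spanner_4_mid in the frame of rail between -0.081 and -0.069 m and x of spanner_4_mid in the frame of rail between -0.015 and 0.015 m and angle between the x axis of spanner_4_mid and the x axis of rail, either way round below 0.1 rad and angle between the z axis of spanner_4_mid and the z axis of rail, either way round below 0.06 rad))) and linear speed of each of spanner_1, spanner_4 below 0.02 m/s); the robot touches nothing.
It fails at once if a spanner already on the rail is moved more than 15 mm (distance of any of spanner_2_mid, spanner_3_mid from where it was at the start of the episode above 0.015 m).
It fails at once if a bystander is moved more than 40 mm (distance of any of hinge, padlock, carton, screwdriver from where it was at the start of the episode above 0.04 m).
It also fails if it takes over 67 s, if anything falls off the work surface, if the arm or the gripper's body presses on something with over 40 N, if the wrist force passes 120 N, or if a joint passes its speed limit or range.

## Working session

There is one attempt and no reset: what is moved stays moved. The work goes in short steps, Python scripts to look and compute and a tool call to move; the robot and the scene stay as the last step left them, time stands still between calls to the robot, and variables do not carry over. Pictures are saved under pics/ and viewed, and the job is handed in when it is done.

Besides the shell and the picture viewer there is one more tool, called after "Emit:" as name(argument=value, ...) on one line, values as JSON. play_rows: Moves the arm, as the interface text tells. Its arguments: {"type":"object","properties":{"series":{"type":"array","items":{"type":"number"}},"jaw":{"type":"number"},"squeeze":{"type":"number"}},"required":["series"]}

```bash
ls; mkdir -p pics; python3 - <<'E'
from plant import get_state, capture
import cv2,numpy as np
print(get_state())
for n in("side","top"):
    c=capture(n);cv2.imwrite(f"pics/{n}0.png",c["img"]);np.savez(f"pics/{n}0.npz",**c)
    print(n,c["K"],c["world_from_camera"])
E
```

```text
pics
{'time_s': 0.0, 'joints': array([ 8.52632598e+01,  2.05935940e+01,  6.33477976e-01, -2.08330528e-02,
       -7.01353930e+01, -1.65083985e+01]), 'qd': array([ 0.12150449, -0.00280876, -0.03714967, -0.0630146 ,  0.02953881,
       -0.04972009]), 'joint_torque': array([-1.44530886e-04, -5.82714021e+01,  2.93043727e+01,  6.99717969e+00,
        6.93194437e-03, -1.75071955e-04]), 'tcp_pos': array([0.24440076, 0.62860331, 0.18699388]), 'eef_rot': array([   4.92210333,   89.90250309, -106.33013077]), 'contact_force': array([ 0.71730571, -0.4708033 , -0.51887844]), 'moment': array([-0.02157415, -0.00729896,  0.01127639]), 'gripper_width': 0.08774035502134615}
side [[452.73130676   0.         271.63849814]
 [  0.         452.73130676 215.22225227]
 [  0.           0.           1.        ]] [[ 0.9099607  -0.31158709  0.27365126  0.19607535]
 [-0.41465046 -0.69325727  0.58945683 -0.85474723]
 [ 0.00604358 -0.64985217 -0.7600366   1.02754071]
 [ 0.          0.          0.          1.        ]]
top [[400.90568814   0.         288.00609165]
 [  0.         400.90568814 203.49957596]
 [  0.           0.           1.        ]] [[-0.01748617 -0.99213115  0.12397583  0.41284782]
 [-0.99970474  0.01944112  0.01457653 -0.11742817]
 [-0.01687206 -0.12368434 -0.99217817  1.01823154]
 [ 0.          0.          0.          1.        ]]
```

View pics/top0.png

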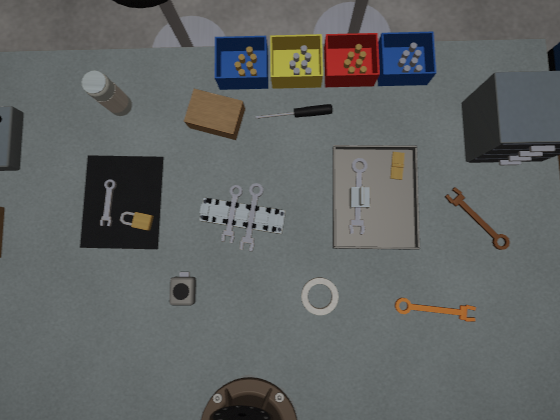

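View pics/side0.png

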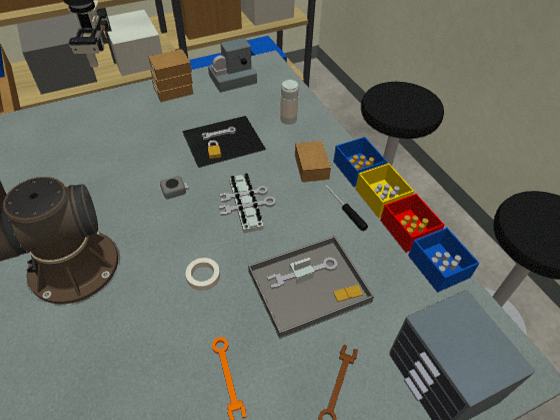

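```bash
python3 - <<'E'
import cv2
t=cv2.imread("pics/top0.png");s=cv2.imread("pics/side0.png")
def crop(im,x,y,w,h,k,n):
    c=cv2.resize(im[y:y+h,x:x+w],None,fx=k,fy=k,interpolation=cv2.INTER_CUBIC);cv2.imwrite(n,c)
crop(t,185,170,115,90,6,"pics/c_rail.png")
crop(t,75,145,100,110,5,"pics/c_mat.png")
crop(t,325,140,100,115,5,"pics/c_tray.png")
crop(s,180,110,100,125,4,"pics/c_s1.png")
crop(s,240,230,140,110,5,"pics/c_s2.png")
E
```

```text
(no output)
```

View pics/c_rail.png

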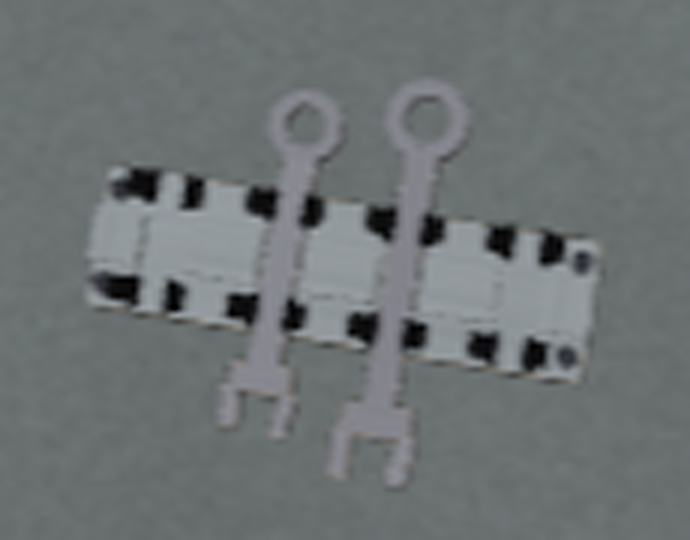

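View pics/c_mat.png

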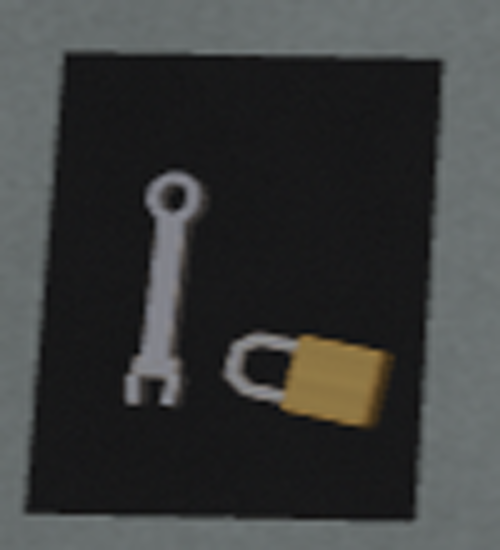

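View pics/c_tray.png

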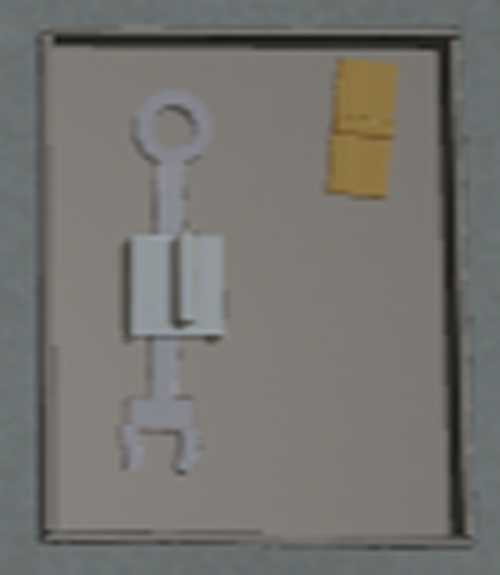

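View pics/c_s1.png

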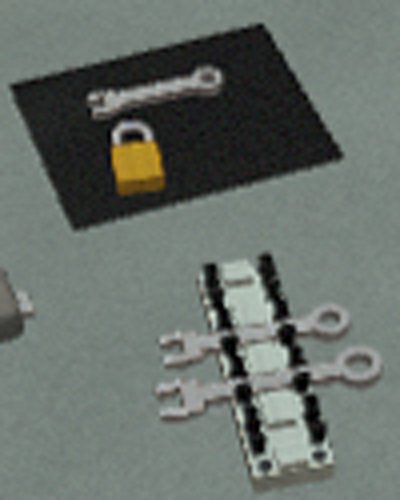

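View pics/c_s2.png

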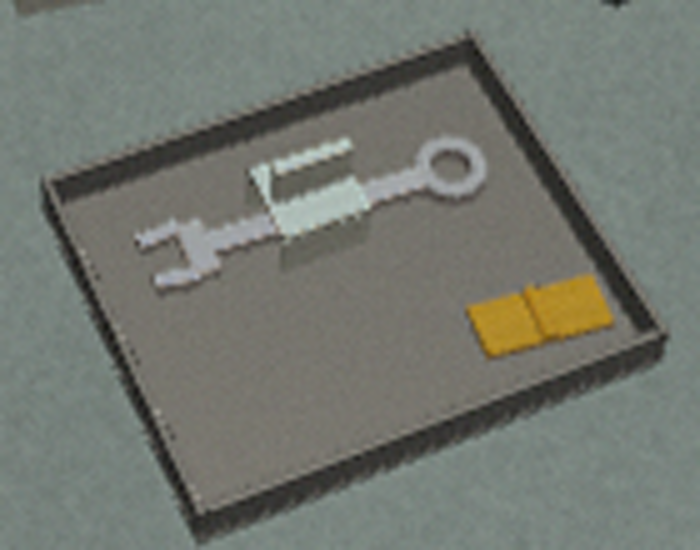

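```bash
cat > h.py <<'E'
import numpy as np,cv2
def load(n):
    d=np.load(f"pics/{n}.npz"); return d["K"],d["world_from_camera"],d["img"]
def bp(n,uv,z):
    K,T,_=load(n); d=T[:3,:3]@np.linalg.inv(K)@np.array([uv[0],uv[1],1.]); o=T[:3,3]
    return o+d*(z-o[2])/d[2]
def pr(n,P):
    K,T,_=load(n); c=np.linalg.inv(T)@np.r_[P,1]; p=K@c[:3]; return p[:2]/p[2]
def cr(x0,y0,k,u,v): return (x0+(u+.5)/k-.5, y0+(v+.5)/k-.5)
E
python3 - <<'E'
from h import *
np.set_printoptions(precision=4,suppress=True)
R=lambda u,v,z:bp("top0",cr(185,170,6,u,v),z)
M=lambda u,v,z:bp("top0",cr(75,145,5,u,v),z)
T=lambda u,v,z:bp("top0",cr(325,140,5,u,v),z)
def seg(n,a,b):
    d=a-b; print(n,"mid",(a+b)/2,"len",np.linalg.norm(d),"yaw",np.degrees(np.arctan2(d[1],d[0])))
seg("s1",M(175,169,.015),M(153,405,.015))
seg("s4",T(173,88,.015),T(160,471,.015))
seg("tab",T(188,234,.069),T(188,322,.069))
seg("s2",R(307,87,.03),R(255,434,.03))
seg("s3",R(431,79,.03),R(370,482,.03))
c=[R(112,166,.02),R(603,240,.02),R(582,383,.02),R(87,303,.02)]
print("rail",np.mean(c,0)); seg("rl",c[0],c[1]);seg("rl",c[3],c[2]);seg("rw",c[0],c[3]);seg("rw",c[1],c[2])
S=lambda u,v,z:bp("side0",cr(180,110,4,u,v),z)
S2=lambda u,v,z:bp("side0",cr(240,230,5,u,v),z)
seg("side s1",S(224,74,.015),S(92,104,.015))
seg("side s2",S(352,314,.03),S(162,345,.03))
seg("side s3",S(382,357,.03),S(157,400,.03))
seg("side s4",S2(487,163,.015),S2(146,263,.015))
seg("side tab",S2(352,143,.069),S2(252,172,.069))
seg("tray top",T(44,36,.032),T(470,542,.032))
seg("hinge",T(368,60,.014),T(358,197,.014))
E
```

```text
s1 mid [0.5515 0.3564 0.015 ] len 0.12108548604396333 yaw -3.1225445519419934
s4 mid [ 0.5562 -0.2793  0.015 ] len 0.1953798509946052 yaw -4.151090214768149
tab mid [ 0.548  -0.2808  0.069 ] len 0.04241991323275484 yaw -2.309656247237283
s2 mid [0.5159 0.0379 0.03  ] len 0.14551976962579175 yaw -8.524322991081933
s3 mid [ 0.5069 -0.0116  0.03  ] len 0.16869186743646022 yaw -8.957791602468154
rail [0.5108 0.0127 0.02  ]
rl mid [0.54   0.0078 0.02  ] len 0.2090092682814476 yaw 80.27811787564346
rl mid [0.4815 0.0177 0.02  ] len 0.2096048696980792 yaw 79.7912430351176
rw mid [0.5289 0.1158 0.02  ] len 0.05844812491440523 yaw -9.824798593478105
rw mid [ 0.4926 -0.0903  0.02  ] len 0.06023107806345644 yaw -9.262370488662524
side s1 mid [0.5527 0.3537 0.015 ] len 0.11944361765899612 yaw -4.068135198792226
side s2 mid [0.5175 0.0375 0.03  ] len 0.14639869538514091 yaw -11.415528311573436
side s3 mid [ 0.5074 -0.0125  0.03  ] len 0.17056358102038224 yaw -9.674015938782825
side s4 mid [ 0.5555 -0.285   0.015 ] len 0.19503183150517453 yaw -5.371653193627814
side tab mid [ 0.5435 -0.282   0.069 ] len 0.05515457554689363 yaw -5.197107709049115
tray top mid [ 0.5493 -0.3192  0.032 ] len 0.3249127515493647 yaw 37.737285064104256
hinge mid [ 0.6309 -0.3821  0.014 ] len 0.07142645439971666 yaw -6.9864940138731
```

```bash
cat >> h.py <<'E'
def ov(n,items,win,k,out):
    _,_,im=load(n); x,y,w,h=win
    c=cv2.resize(im[y:y+h,x:x+w],None,fx=k,fy=k,interpolation=cv2.INTER_CUBIC)
    for (px,py,yaw,z,poly,col) in items:
        a=np.radians(yaw);R=np.array([[np.cos(a),-np.sin(a)],[np.sin(a),np.cos(a)]])
        q=[]
        for p in poly:
            P=R@np.array(p)+[px,py]; uv=pr(n,[P[0],P[1],z]); q.append(((uv[0]-x+.5)*k-.5,(uv[1]-y+.5)*k-.5))
        cv2.polylines(c,[np.int32(np.round(q))],True,col,1)
    cv2.imwrite(out,c)
def sp(L,W,S):
    l=L/2;s=S/2
    ring=[(l-W/2+W/2*np.cos(t),W/2*np.sin(t)) for t in np.linspace(-2.6,2.6,25)]
    return [(-s,-.007)]+ring[:0]+[(s,-.007)]+ring+[(s,.007),(-s,.007),(-s,W/2),(-l,W/2),(-l,-W/2),(-s,-W/2)]
def rect(a,b): return [(a/2,b/2),(-a/2,b/2),(-a/2,-b/2),(a/2,-b/2)]
S1=sp(.12,.026,.066);S2_=sp(.145,.03,.08);S3=sp(.17,.034,.1);S4=sp(.195,.038,.115)
E
python3 - <<'E'
from h import *
G=(0,255,0);Rd=(0,0,255)
s1=(.552,.3555,-3.5,.015,S1,G); s4=(.556,-.281,-4.5,.015,S4,G)
tab=(.547,-.281,-4.5,.069,rect(.044,.008),Rd); bt=(.547,-.281,-4.5,.039,rect(.05,.046),G)
a=-9.6
def R(x,y,z,poly,c):
    r=np.radians(a); return (.5115+np.cos(r)*x-np.sin(r)*y,.0125+np.sin(r)*x+np.cos(r)*y,a,z,poly,c)
rail=[R(0,0,.02,rect(.06,.21),Rd),R(0,.025,.03,S2_,G),R(0,-.025,.03,S3,G),R(0,0,.0,rect(.06,.21),(255,0,0))]
rail+=[R(x,y,.048,rect(.01,.022),Rd) for x in(-.022,.022) for y in(-.075,.075)]
ov("top0",[s1],(75,145,100,110),5,"pics/o1.png")
ov("top0",[s4,tab,bt],(325,140,100,115),5,"pics/o2.png")
ov("top0",rail,(185,170,115,90),6,"pics/o3.png")
ov("side0",[s1],(180,110,90,60),7,"pics/o4.png")
ov("side0",[s4,tab,bt],(240,230,140,110),5,"pics/o5.png")
ov("side0",rail,(215,165,65,75),8,"pics/o6.png")
E
```

```text
(no output)
```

View pics/o1.png

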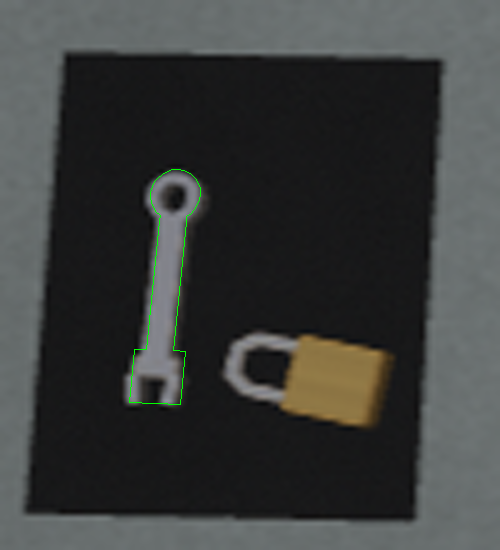

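View pics/o2.png

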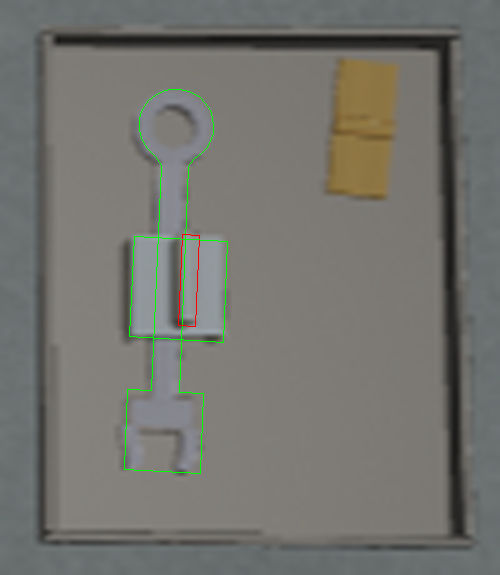

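View pics/o3.png

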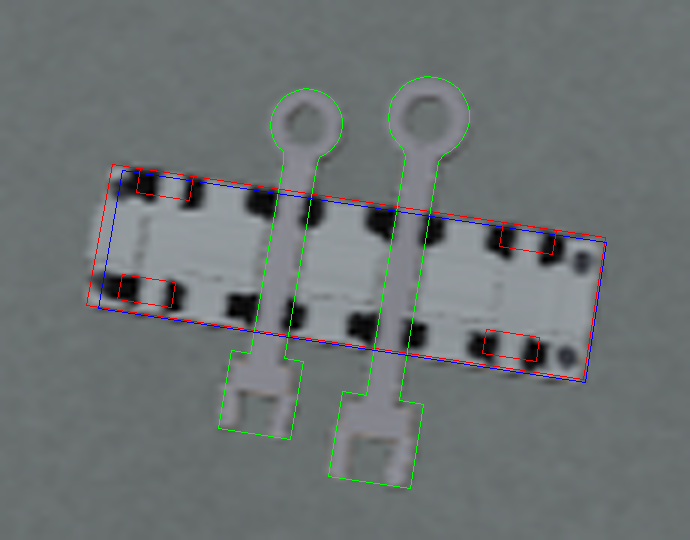

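View pics/o4.png

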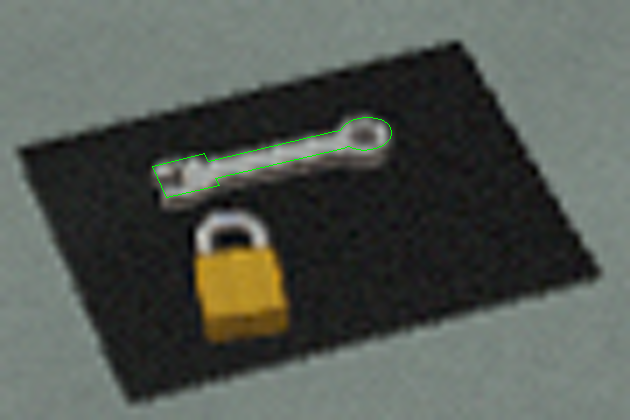

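View pics/o5.png

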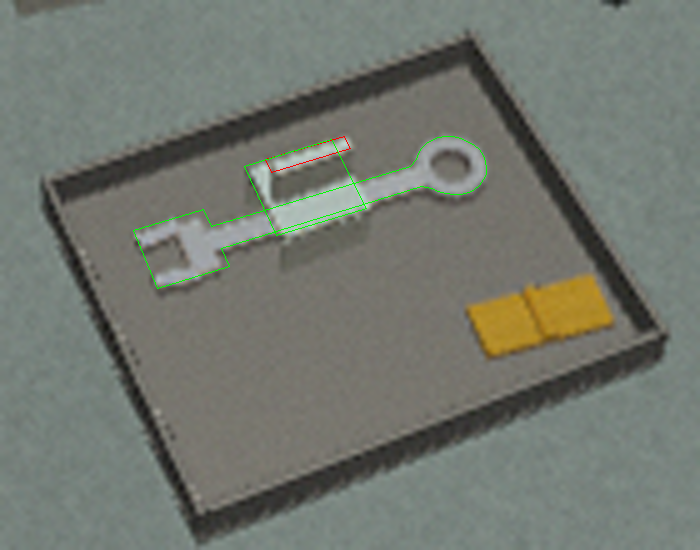

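View pics/o6.png

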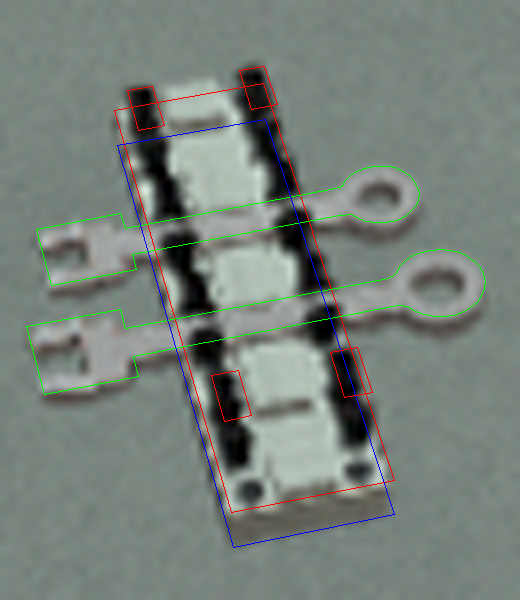

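```bash
cat >> h.py <<'E'
from scipy.spatial.transform import Rotation as Ro
def go(tx,ty,tz,yaw):
    "yaw: wanted direction (deg) of spanner x; tool z should be along yaw+90 or -90"
    from plant import get_state
    s=get_state();R=Ro.from_euler('xyz',s["eef_rot"],degrees=True).as_matrix()
    z=R[:,2];cur=np.degrees(np.arctan2(z[1],z[0]))
    d=(yaw+90-cur+90)%180-90
    print("t %.2f"%s["time_s"],"tcp",s["tcp_pos"].round(4),"jawdir %.1f"%cur,"tilt",R[:,0].round(3),"spin(rad) %.3f"%(-np.radians(d)),"F",s["contact_force"].round(1),"w %.4f"%s["gripper_width"], "j6 %.0f"%s["joints"][5])
    D=np.array([tx,ty,tz])-s["tcp_pos"]
    print("  delta tool now",(R.T@D).round(4)," after spin",((Ro.from_rotvec([0,0,np.radians(d)]).as_matrix()@R).T@D).round(4))
E
python3 -c "
from h import *
go(.548,-.281,.13,-4.5)
go(.552,.3555,.10,-3.5)
from plant import get_state
s=get_state()
print(Ro.from_euler('xyz',s['eef_rot'],degrees=True).as_matrix().round(3))"
```

```text
t 0.10 tcp [0.2444 0.6287 0.1872] jawdir -111.2 tilt [-0.    -0.001 -1.   ] spin(rad) -0.292 F [ 0.3 -0.2 -0.3] w 0.0877 j6 -17
  delta tool now [0.0583 0.6126 0.7377]  after spin [0.0585 0.374  0.883 ]
t 0.10 tcp [0.2444 0.6287 0.1872] jawdir -111.2 tilt [-0.    -0.001 -1.   ] spin(rad) -0.310 F [ 0.3 -0.2 -0.3] w 0.0877 j6 -17
  delta tool now [0.0874 0.3857 0.143 ]  after spin [0.0876 0.3237 0.2538]
[[-0.     0.932 -0.362]
 [-0.001 -0.362 -0.932]
 [-1.     0.     0.001]]
```

Emit:
play_rows(series=[0, 0.005, 0.04, -0.062, 0, 0.005, 0.04, -0.062, 0, 0.01, 0.04, -0.062, 0, 0.02, 0.04, -0.062, 0, 0.03, 0.04, -0.062], jaw=45, squeeze=25)

```text
time_s: 0.52
tcp_pos: [0.2583, 0.4305, 0.1877]
eef_rot: [-58.3, 90.0, -151.5]
contact_force: [1.3, 0.6, 0.7]
gripper_width: 0.06
```

```bash
python3 -c "
from h import *
go(.552,.3555,.06,-3.5)"
```

```text
t 0.52 tcp [0.2583 0.4305 0.1877] jawdir -93.2 tilt [-0.001 -0.    -1.   ] spin(rad) 0.005 F [1.3 0.6 0.7] w 0.0600 j6 5
  delta tool now [0.1276 0.2975 0.0584]  after spin [0.1276 0.2978 0.0568]
```

Emit:
play_rows(series=[0.01, 0.04, 0.0085, 0.005, 0.01, 0.04, 0.0085, 0, 0.01, 0.04, 0.0085, 0, 0.01, 0.04, 0.0085, 0, 0.01, 0.04, 0.0085, 0])

```text
time_s: 0.93
tcp_pos: [0.4559, 0.3772, 0.138]
eef_rot: [-170.2, 90.0, 96.1]
contact_force: [-0.2, 1.5, -0.9]
gripper_width: 0.0397
```

```bash
python3 -c "
from h import *
go(.552,.3555,.06,-3.5)"
```

```text
t 0.93 tcp [0.4559 0.3772 0.138 ] jawdir -93.8 tilt [-0.  0. -1.] spin(rad) -0.004 F [-0.2  1.5 -0.9] w 0.0397 j6 28
  delta tool now [0.078  0.0973 0.0153]  after spin [0.078  0.0972 0.0158]
```

Emit:
play_rows(series=[0.018, 0.03, 0.005, 0, 0.02, 0.03, 0.005, 0, 0.02, 0.027, 0.005, 0, 0.02, 0.01, 0.0005, -0.004, 0, 0, 0, 0])

```text
time_s: 1.35
tcp_pos: [0.5499, 0.3531, 0.0549]
eef_rot: [-43.3, 89.6, -137.0]
contact_force: [0.2, -0.0, -0.3]
gripper_width: 0.039
```

```bash
python3 -c "
from h import *
go(.552,.3555,.008,-3.5)
from plant import capture
for n in('top','side'):
    c=capture(n);np.savez(f'pics/{n}1.npz',**c)
ov('top1',[],(75,145,100,110),5,'pics/p1.png')
ov('side1',[],(180,90,100,90),6,'pics/p2.png')"
```

```text
t 1.35 tcp [0.5499 0.3531 0.0549] jawdir -93.7 tilt [-0.006 -0.005 -1.   ] spin(rad) -0.004 F [ 0.2 -0.  -0.3] w 0.0390 j6 37
  delta tool now [ 0.0468  0.0022 -0.0028]  after spin [ 0.0468  0.0022 -0.0028]
```

View pics/p1.png

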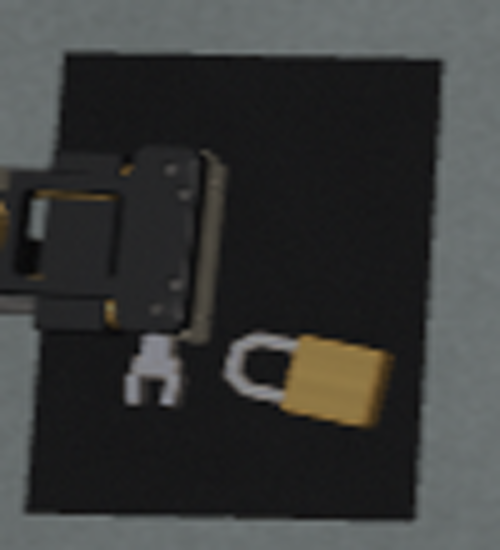

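View pics/p2.png

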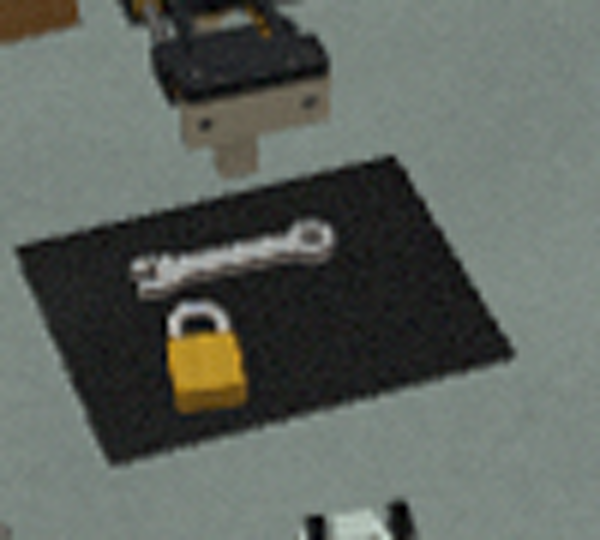

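Emit:
play_rows(series=[0.012, 0.001, -0.0015, -0.004, 0.012, 0.001, -0.001, 0, 0.012, 0, 0, 0, 0.005, 0, 0, 0, 0, 0, 0, 0])

```text
time_s: 1.87
tcp_pos: [0.5509, 0.3582, 0.0178]
eef_rot: [-43.1, 89.8, -136.4]
contact_force: [-0.3, -0.8, -0.8]
gripper_width: 0.039
```

```bash
python3 -c "
from h import *
go(.552,.3555,.008,-3.5)"
```

```text
t 1.87 tcp [0.5509 0.3582 0.0178] jawdir -93.3 tilt [-0.002 -0.002 -1.   ] spin(rad) 0.004 F [-0.3 -0.8 -0.8] w 0.0390 j6 37
  delta tool now [0.0098 0.0013 0.0026]  after spin [0.0098 0.0013 0.0026]
```

Emit:
play_rows(series=[0.005, 0.0, 0.0015, 0, 0.004, 0, 0, 0, 0, 0, 0, 0, 0, 0, 0, 0, 0, 0, 0, 0])

```text
time_s: 2.28
tcp_pos: [0.5523, 0.3573, 0.0108]
eef_rot: [132.3, 90.0, 39.0]
contact_force: [0.4, -0.2, -0.2]
gripper_width: 0.0396
```

Emit:
play_rows(series=[0, 0, 0, 0, 0, 0, 0, 0, 0, 0, 0, 0, 0, 0, 0, 0, 0, 0, 0, 0], jaw=0, squeeze=35)

```text
time_s: 2.7
tcp_pos: [0.5522, 0.3572, 0.0106]
eef_rot: [137.2, 90.0, 43.9]
contact_force: [0.1, -0.4, 0.4]
gripper_width: 0.0114
```

```bash
python3 -c "
from h import *
go(.5235,.086,.12,-9.6)"
```

```text
t 2.70 tcp [0.5522 0.3572 0.0106] jawdir -93.3 tilt [ 0.  0. -1.] spin(rad) 0.110 F [ 0.1 -0.4  0.4] w 0.0114 j6 37
  delta tool now [-0.1095 -0.013   0.2724]  after spin [-0.1095  0.0169  0.2721]
```

Emit:
play_rows(series=[0, 0, 0, 0, 0, 0, 0, 0, 0, 0, 0, 0, 0, 0, 0, 0, 0, 0, 0, 0])

```text
time_s: 3.12
tcp_pos: [0.5521, 0.3572, 0.0105]
eef_rot: [-4.0, 90.0, -97.3]
contact_force: [0.1, 1.1, 0.7]
gripper_width: 0.0003
```

```bash
python3 -c "
from h import *
go(.5235,.086,.12,-9.6)
from plant import capture
for n in('top','side'):
    c=capture(n);np.savez(f'pics/{n}2.npz',**c)
ov('top2',[],(75,145,100,110),5,'pics/q1.png')
ov('side2',[],(180,90,100,90),6,'pics/q2.png')"
```

```text
t 3.12 tcp [0.5521 0.3572 0.0105] jawdir -93.3 tilt [-0. -0. -1.] spin(rad) 0.110 F [0.1 1.1 0.7] w 0.0003 j6 37
  delta tool now [-0.1095 -0.0129  0.2724]  after spin [-0.1095  0.017   0.2722]
```

View pics/q2.png

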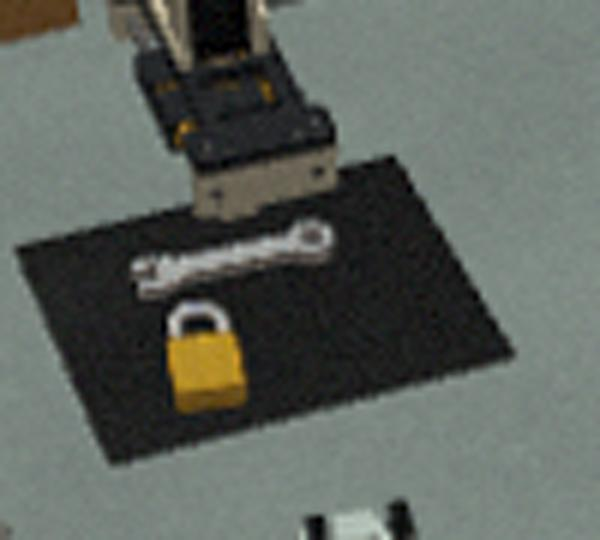

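```bash
python3 -c "
from h import *
for P in [(.5521,.3572,.0105),(.5521,.3572,.03),(.5521,.3572,.05)]:
  u=pr('side2',P); v=pr('top2',P); print(P,(u-[180,90]+.5)*6,(v-[75,145]+.5)*5)"
```

```text
(0.5521, 0.3572, 0.0105) [236.22990892 256.92870417] [167.24204648 286.60317587]
(0.5521, 0.3572, 0.03) [233.44508674 230.3078832 ] [149.24852292 281.62944574]
(0.5521, 0.3572, 0.05) [230.53370773 202.47727344] [130.05922733 276.32518294]
```

View pics/q1.png

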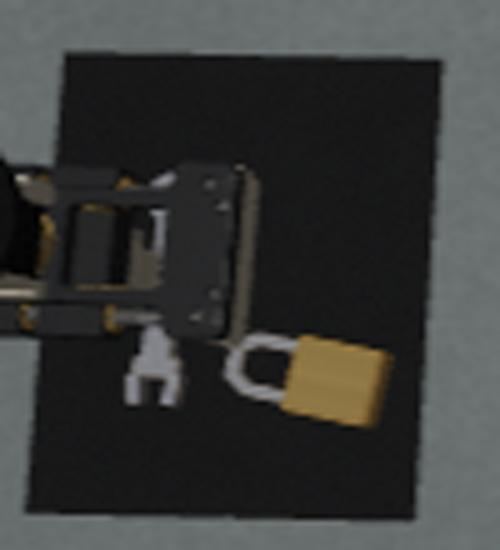

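```bash
python3 -c "
from h import *
ov('side1',[],(190,90,60,60),10,'pics/q3.png')
ov('side2',[],(190,90,60,60),10,'pics/q4.png')
for n,P in [('side1',(.5499,.3531,.0549)),('side1',(.5499,.3331,.0549)),('side2',(.5521,.3572,.0105))]:
  print(n,(pr(n,P)-[190,90]+.5)*10)"
```

```text
side1 [281.08690794 334.46060089]
side1 [301.38006676 368.23975679]
side2 [293.71651487 428.21450696]
```

View pics/q3.png

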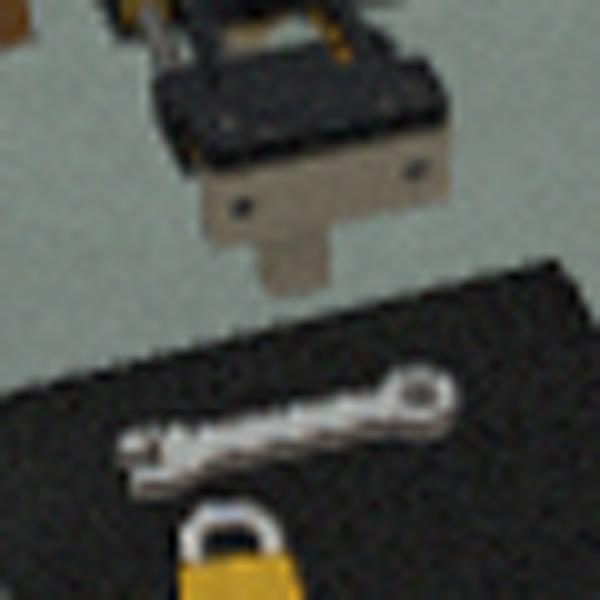

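View pics/q4.png

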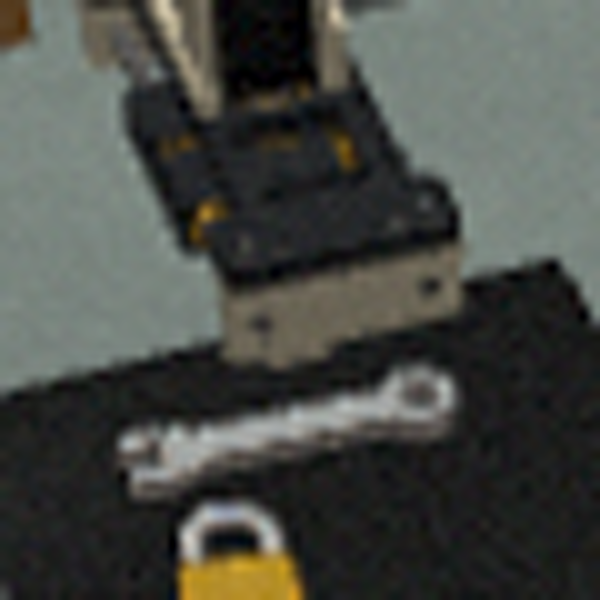

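```bash
python3 -c "
from h import *
a=np.radians(-3.3)
def W(c,x,y,z): return (c[0]+np.cos(a)*x-np.sin(a)*y,c[1]+np.sin(a)*x+np.cos(a)*y,c[2]+z)
for n,c in [('side1',(.5499,.3531,.0549)),('side2',(.5521,.3572,.0105))]:
  for p in [(-.039,-.0965,.066),(.039,-.0965,.066),(-.039,-.0965,.096),(0,0,0)]:
    print(n,p,((pr(n,W(c,*p))-[190,90]+.5)*10).round(),((pr(n.replace('side','top'),W(c,*p))-[75,145]+.5)*5).round())"
```

```text
side1 (-0.039, -0.0965, 0.066) [233. 373.] [266. 353.]
side1 (0.039, -0.0965, 0.066) [468. 318.] [281. 184.]
side1 (-0.039, -0.0965, 0.096) [224. 296.] [238. 347.]
side1 (0, 0, 0) [281. 334.] [133. 279.]
side2 (-0.039, -0.0965, 0.066) [248. 473.] [296. 358.]
side2 (0.039, -0.0965, 0.066) [477. 419.] [310. 196.]
side2 (-0.039, -0.0965, 0.096) [240. 400.] [270. 352.]
side2 (0, 0, 0) [294. 428.] [167. 287.]
```

```bash
cat >> h.py <<'E'
def tri(n1,u1,n2,u2):
    P=[]
    for n in(n1,n2):
        K,T,_=load(n);P.append(K@np.linalg.inv(T)[:3])
    X=cv2.triangulatePoints(P[0],P[1],np.array(u1,float).reshape(2,1),np.array(u2,float).reshape(2,1)).ravel();X=X[:3]/X[3]
    return X.round(4),np.round(pr(n1,X)-u1,1),np.round(pr(n2,X)-u2,1)
E
python3 -c "
from h import *
print(tri('side1',cr(190,90,10,205,247),'top1',cr(75,145,5,208,342)))
print(tri('side1',cr(190,90,10,448,197),'top1',cr(75,145,5,226,162)))
print(tri('side2',cr(190,90,10,228,360),'top2',cr(75,145,5,238,348)))
print(tri('side2',cr(190,90,10,462,303),'top2',cr(75,145,5,258,170)))
"; sed -n 1,5p /dev/null
```

```text
(array([0.5045, 0.266 , 0.1649]), array([ 0.4, -0. ]), array([-0.2,  0.7]))
(array([0.5835, 0.2618, 0.1629]), array([ 0.4, -0.1]), array([-0.2,  0.8]))
(array([0.5087, 0.2749, 0.1134]), array([-0.,  0.]), array([ 0., -0.]))
(array([0.5883, 0.2676, 0.1163]), array([ 0.6, -0.1]), array([-0.3,  1. ]))
```

```bash
python3 -c "
from h import *
def raz(n,uv,y):
    K,T,_=load(n); d=T[:3,:3]@np.linalg.inv(K)@np.array([uv[0],uv[1],1.]); o=T[:3,3]
    return o+d*(y-o[1])/d[1]
for y in(.31,.32,.333,.353): print(raz('side1',cr(190,90,10,295,297),y))
for y in(.335,.347,.357): print(raz('side2',cr(190,90,10,285,367),y))
"
```

```text
[0.54346413 0.31       0.10269945]
[0.54644665 0.32       0.09475918]
[0.55032393 0.333      0.08443682]
[0.55628898 0.353      0.06855627]
[0.54492575 0.335      0.05544595]
[0.54844432 0.347      0.04564123]
[0.55137646 0.357      0.03747063]
```

```bash
python3 -c "
from h import *
ov('side2',[],(150,0,130,150),5,'pics/r1.png')
ov('top2',[],(0,120,180,130),4,'pics/r2.png')"
```

```text
(no output)
```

View pics/r1.png

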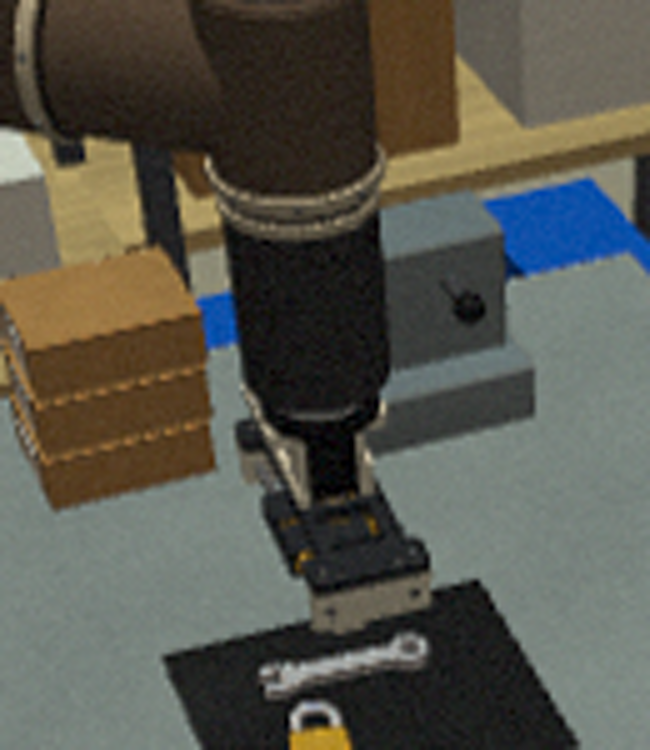

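View pics/r2.png

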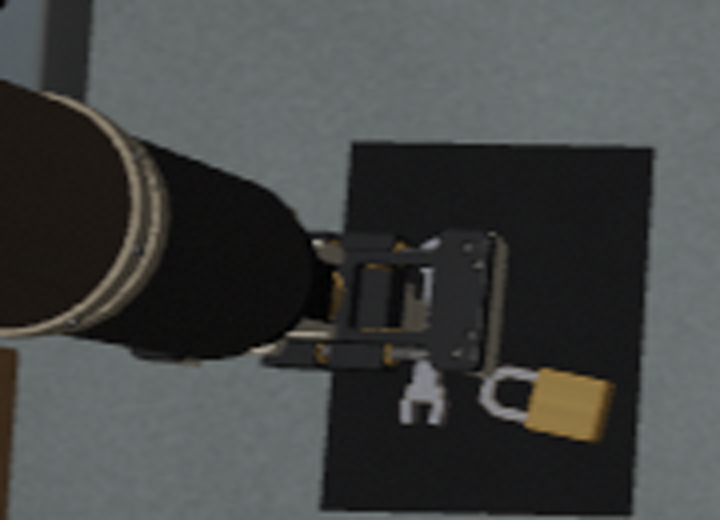

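Emit:
play_rows(series=[0, 0, 0, 0, 0, 0, 0, 0, 0, 0, 0, 0, 0.005, 0, 0, 0, 0.005, 0, 0, 0], jaw=60)

```text
time_s: 3.63
tcp_pos: [0.5523, 0.3574, 0.0004]
eef_rot: [144.4, 90.0, 51.0]
contact_force: [0.4, 0.5, -0.3]
gripper_width: 0.0283
```

Emit:
play_rows(series=[0.003, 0, 0, 0, 0.003, 0, 0, 0, 0.003, 0, 0, 0, 0, 0, 0, 0, 0, 0, 0, 0])

```text
time_s: 4.05
tcp_pos: [0.5521, 0.3571, -0.0088]
eef_rot: [-32.6, 90.0, -126.0]
contact_force: [0.4, -0.1, 0.7]
gripper_width: 0.0521
```

```bash
python3 -c "
from h import *
go(.552,.3555,.008,-3.5)
from plant import capture
for n in('top','side'):
    c=capture(n);np.savez(f'pics/{n}3.npz',**c)
ov('top3',[],(75,145,100,110),5,'pics/q1.png')
ov('side3',[],(190,90,60,60),10,'pics/q2.png')"
```

```text
t 4.05 tcp [ 0.5521  0.3571 -0.0088] jawdir -93.3 tilt [-0. -0. -1.] spin(rad) 0.003 F [ 0.4 -0.1  0.7] w 0.0521 j6 37
  delta tool now [-0.0168  0.      0.0016]  after spin [-0.0168  0.      0.0016]
```

View pics/q2.png

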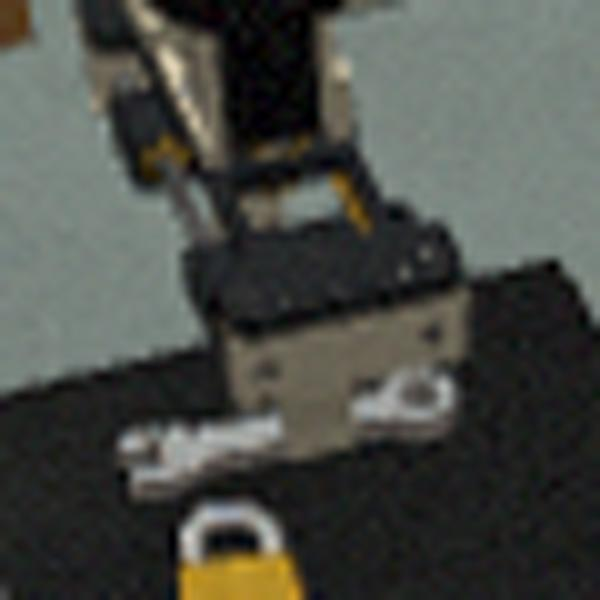

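View pics/q1.png

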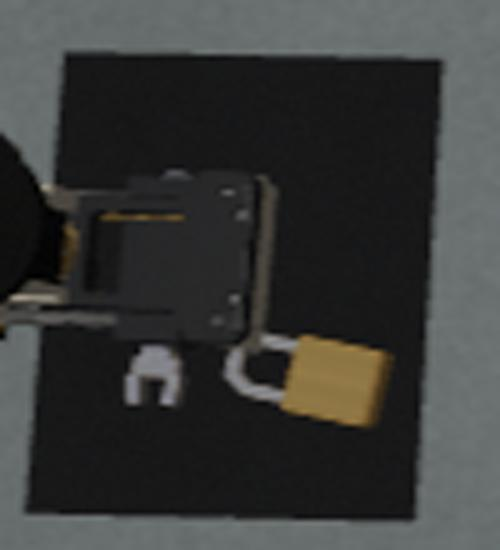

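```bash
cat >> h.py <<'E'
def ray_y(n,uv,y):
    K,T,_=load(n); d=T[:3,:3]@np.linalg.inv(K)@np.array([uv[0],uv[1],1.]); o=T[:3,3]
    return o+d*(y-o[1])/d[1]
E
python3 -c "
from h import *
for y in(.31,.32,.331,.337): print(ray_y('side3',cr(190,90,10,320,456),y))
"
```

```text
[0.54657814 0.31       0.03517598]
[0.5495874  0.32       0.02665597]
[0.55289759 0.331      0.01728397]
[0.55470314 0.337      0.01217197]
```

Emit:
play_rows(series=[0.003, 0, 0, 0, 0.003, 0, 0, 0, 0.002, 0, 0, 0, 0, 0, 0, 0, 0, 0, 0, 0])

```text
time_s: 4.57
tcp_pos: [0.552, 0.357, -0.0168]
eef_rot: [-35.2, 90.0, -128.5]
contact_force: [-0.1, 0.0, 0.2]
gripper_width: 0.0525
```

Emit:
play_rows(series=[0.002, 0, 0, 0, 0.002, 0, 0, 0, 0.002, 0, 0, 0, 0, 0, 0, 0, 0, 0, 0, 0])

```text
time_s: 4.98
tcp_pos: [0.5521, 0.3571, -0.0227]
eef_rot: [-34.0, 90.0, -127.3]
contact_force: [0.3, 0.1, -0.7]
gripper_width: 0.0523
```

```bash
python3 -c "
from h import *
go(.552,.3555,.008,-3.5)
from plant import capture
for n in('side',):
    c=capture(n);np.savez(f'pics/{n}4.npz',**c)
ov('side4',[],(190,90,60,60),10,'pics/q2.png')"
```

```text
t 4.98 tcp [ 0.5521  0.3571 -0.0227] jawdir -93.3 tilt [-0. -0. -1.] spin(rad) 0.003 F [ 0.3  0.1 -0.7] w 0.0523 j6 37
  delta tool now [-0.0307  0.      0.0016]  after spin [-0.0307  0.      0.0016]
```

View pics/q2.png

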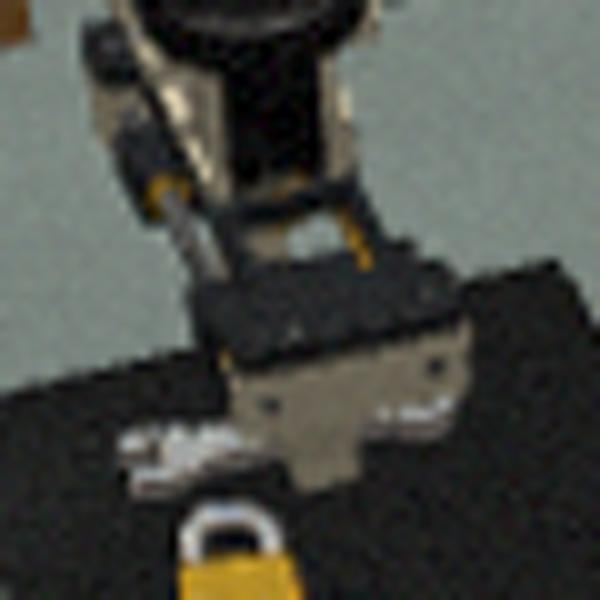

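Emit:
play_rows(series=[0.002, 0, 0, 0, 0, 0, 0, 0, 0, 0, 0, 0, 0, 0, 0, 0, 0, 0, 0, 0])

```text
time_s: 5.45
tcp_pos: [0.5522, 0.3572, -0.0244]
eef_rot: [134.6, 90.0, 41.3]
contact_force: [-0.0, 0.0, -0.8]
gripper_width: 0.0527
```

Emit:
play_rows(series=[0, 0, 0, 0, 0, 0, 0, 0, 0, 0, 0, 0, 0, 0, 0, 0, 0, 0, 0, 0], jaw=0, squeeze=35)

```text
time_s: 5.87
tcp_pos: [0.5522, 0.3572, -0.0245]
eef_rot: [112.3, 90.0, 19.0]
contact_force: [0.0, 0.4, 0.1]
gripper_width: 0.0246
```

Emit:
play_rows(series=[0, 0, 0, 0, 0, 0, 0, 0, 0, 0, 0, 0, 0, 0, 0, 0, 0, 0, 0, 0])

```text
time_s: 6.28
tcp_pos: [0.5529, 0.3579, -0.0233]
eef_rot: [128.2, 89.9, 34.9]
contact_force: [-1.3, 1.2, 7.3]
gripper_width: 0.0006
```

```bash
python3 -c "
from h import *
from plant import capture
for n in('side','top'):
    c=capture(n);np.savez(f'pics/{n}5.npz',**c)
ov('side5',[],(190,90,60,60),10,'pics/q2.png')
ov('top5',[],(75,145,100,110),5,'pics/q1.png')"
```

```text
(no output)
```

View pics/q2.png

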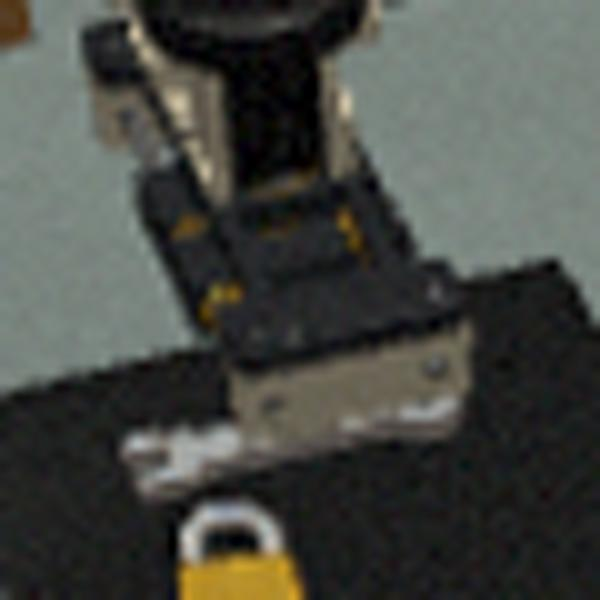

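View pics/q1.png

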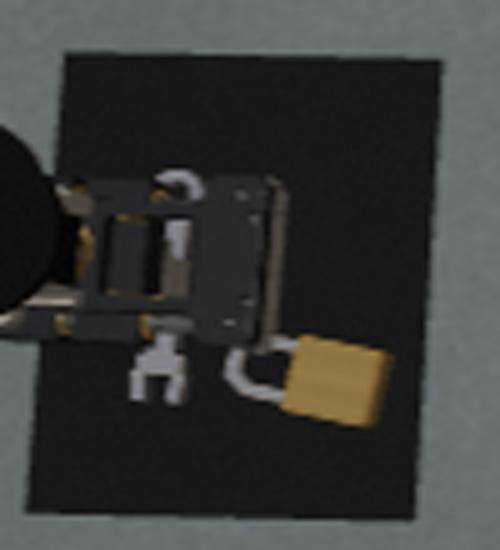

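Emit:
play_rows(series=[0, 0, 0, 0, 0, 0, 0, 0, 0, 0, 0, 0, 0, 0, 0, 0, 0, 0, 0, 0], jaw=50)

```text
time_s: 6.8
tcp_pos: [0.5537, 0.36, -0.0222]
eef_rot: [140.2, 89.7, 47.0]
contact_force: [-3.4, 3.3, 15.8]
gripper_width: 0.028
```

Emit:
play_rows(series=[0, 0, 0, 0, 0, 0, 0, 0, 0.003, 0, 0, 0, 0.002, 0, 0, 0, 0.002, 0, 0, 0])

```text
time_s: 7.22
tcp_pos: [0.5516, 0.3566, -0.0325]
eef_rot: [-45.1, 89.9, -138.4]
contact_force: [-0.0, -0.2, 0.0]
gripper_width: 0.0439
```

Emit:
play_rows(series=[0, 0, 0, 0, 0, 0, 0, 0, 0, 0, 0, 0, 0, 0, 0, 0, 0, 0, 0, 0])

```text
time_s: 7.63
tcp_pos: [0.5522, 0.3572, -0.0315]
eef_rot: [132.6, 90.0, 39.3]
contact_force: [0.0, 0.5, -0.6]
gripper_width: 0.0437
```

Emit:
play_rows(series=[0, 0, 0, 0, 0, 0, 0, 0, 0, 0, 0, 0, 0, 0, 0, 0, 0, 0, 0, 0], jaw=0, squeeze=30)

```text
time_s: 8.05
tcp_pos: [0.5522, 0.3572, -0.0315]
eef_rot: [146.9, 90.0, 53.6]
contact_force: [0.3, 0.3, -0.7]
gripper_width: 0.0159
```

Emit:
play_rows(series=[0, 0, 0, 0, 0, 0, 0, 0, 0, 0, 0, 0, 0, 0, 0, 0, 0, 0, 0, 0])

```text
time_s: 8.47
tcp_pos: [0.5521, 0.3571, -0.0315]
eef_rot: [-35.2, 90.0, -128.5]
contact_force: [0.4, -0.2, 0.8]
gripper_width: 0.0132
```

```bash
python3 -c "
from h import *
from plant import capture
go(.5235,.086,.07,-9.6)
for n in('side','top'):
    c=capture(n);np.savez(f'pics/{n}6.npz',**c)
ov('side6',[],(190,90,60,60),10,'pics/q2.png')
ov('top6',[],(75,145,100,110),5,'pics/q1.png')"
```

```text
t 8.47 tcp [ 0.5521  0.3571 -0.0315] jawdir -93.3 tilt [-0. -0. -1.] spin(rad) 0.110 F [ 0.4 -0.2  0.8] w 0.0132 j6 37
  delta tool now [-0.1015 -0.0129  0.2723]  after spin [-0.1015  0.017   0.2721]
```

View pics/q1.png

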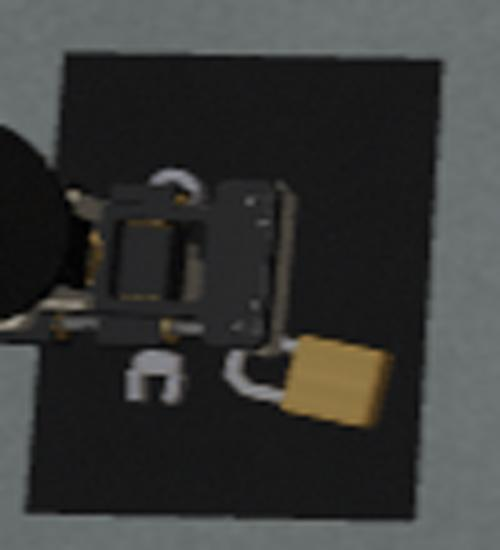

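Emit:
play_rows(series=[-0.02, 0, 0, 0, -0.035, 0, 0, 0, -0.035, 0, 0.01, 0, -0.01, 0, 0.03, 0.03, 0, 0, 0.035, 0.03])

```text
time_s: 8.98
tcp_pos: [0.549, 0.2847, 0.0723]
eef_rot: [134.8, 89.6, 38.1]
contact_force: [1.4, -0.7, -1.2]
gripper_width: 0.0135
```

```bash
python3 -c "
from h import *
go(.5235,.086,.07,-9.6)"
```

```text
t 8.98 tcp [0.549  0.2847 0.0723] jawdir -96.7 tilt [ 0.006  0.004 -1.   ] spin(rad) 0.051 F [ 1.4 -0.7 -1.2] w 0.0135 j6 38
  delta tool now [ 0.0012 -0.0022  0.2003]  after spin [0.0013 0.008  0.2002]
```

Emit:
play_rows(series=[0, 0, 0.04, 0.025, 0, 0.002, 0.04, 0.025, 0, 0.002, 0.04, 0, 0, 0.002, 0.04, 0, 0, 0.002, 0.028, 0])

```text
time_s: 9.4
tcp_pos: [0.5248, 0.0925, 0.0684]
eef_rot: [-73.0, 90.0, -172.7]
contact_force: [-0.6, 0.1, -1.1]
gripper_width: 0.0135
```

Emit:
play_rows(series=[0, 0, 0, 0, 0, 0, 0, 0, 0, 0, 0, 0, 0, 0, 0, 0, 0, 0, 0, 0])

```text
time_s: 9.82
tcp_pos: [0.5264, 0.0963, 0.0684]
eef_rot: [-166.0, 90.0, 94.5]
contact_force: [-0.7, 0.8, -1.1]
gripper_width: 0.0137
```

```bash
python3 -c "
from h import *
from plant import capture
go(.5235,.086,.06,-9.6)
for n in('side','top'):
    c=capture(n);np.savez(f'pics/{n}7.npz',**c)
ov('side7',[],(200,115,80,80),8,'pics/q2.png')
ov('top7',[],(165,150,125,100),6,'pics/q1.png')"
```

```text
t 9.82 tcp [0.5264 0.0963 0.0684] jawdir -99.5 tilt [-0.  0. -1.] spin(rad) 0.001 F [-0.7  0.8 -1.1] w 0.0137 j6 49
  delta tool now [ 0.0084 -0.0012  0.0106]  after spin [ 0.0084 -0.0012  0.0106]
```

View pics/q1.png

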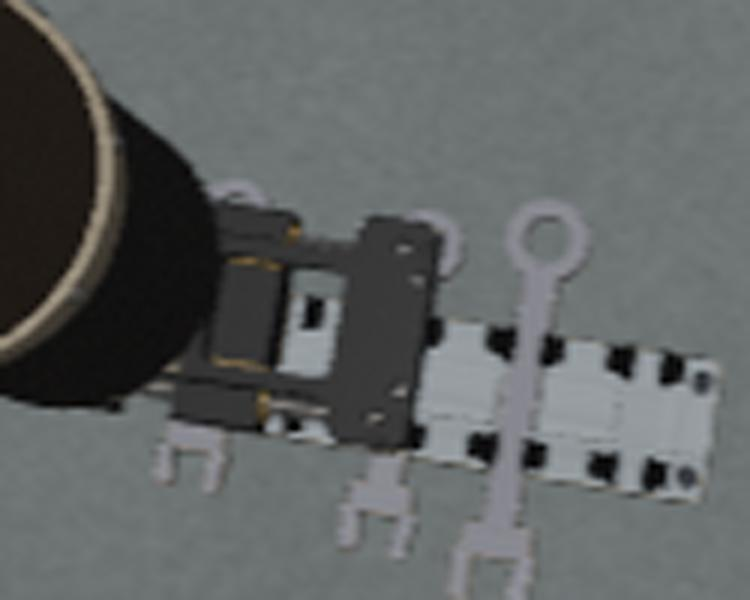

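View pics/q2.png

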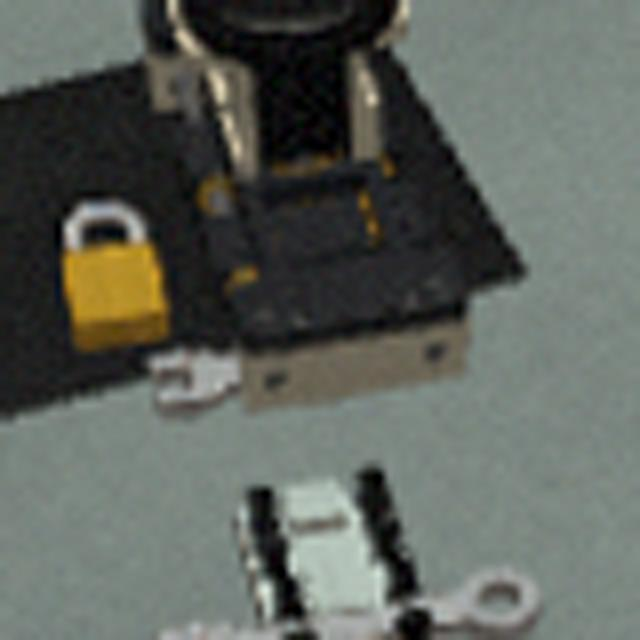

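```bash
python3 -c "
from h import *
G=(0,255,0);R=(0,0,255)
A=(.5264,.0963,-9.5,.0684+.0465,S1,G);B=(.5264,.0963,-9.5,.0684+.0365,S1,R)
ov('side7',[A,B],(200,115,80,80),8,'pics/q2.png')
ov('top7',[A,B],(165,150,125,100),6,'pics/q1.png')"
```

```text
(no output)
```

View pics/q1.png

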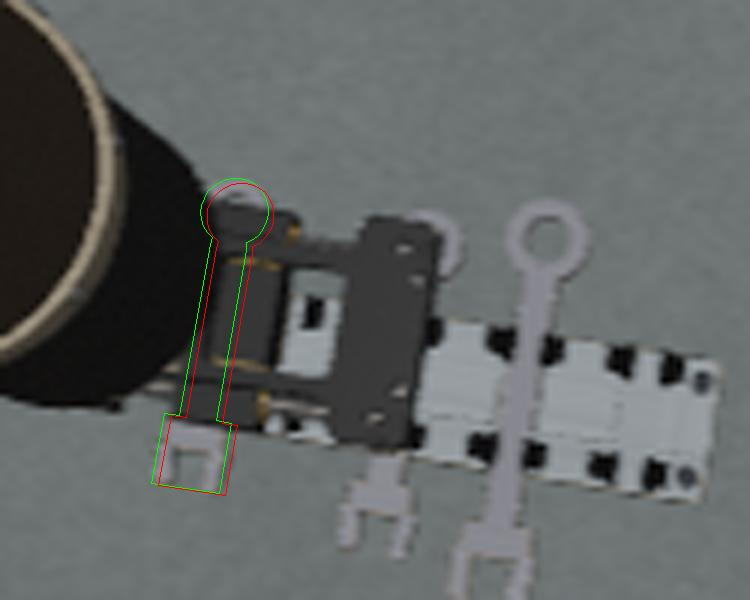

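View pics/q2.png

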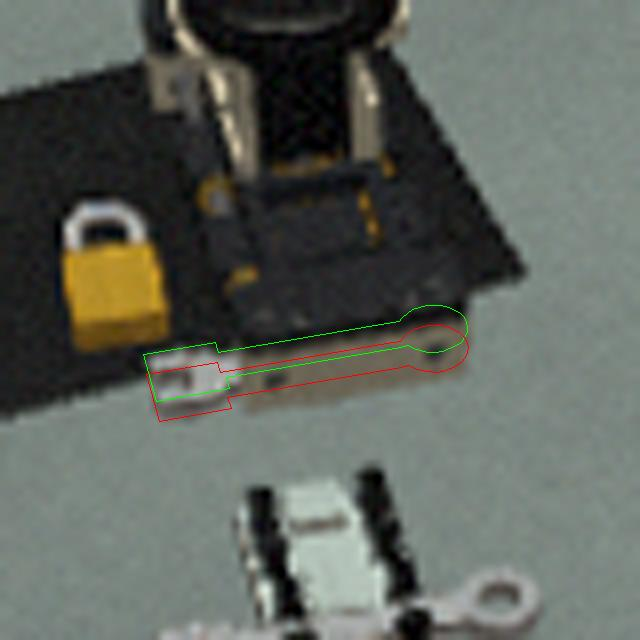

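Emit:
play_rows(series=[0.01, -0.001, 0.005, 0, 0.015, 0, 0.0048, 0, 0.015, 0, 0, 0, 0.015, 0, 0, 0, 0, 0, 0, 0])

```text
time_s: 10.33
tcp_pos: [0.5217, 0.0854, 0.0108]
eef_rot: [-56.6, 89.7, -156.2]
contact_force: [-0.2, 0.1, -0.5]
gripper_width: 0.0134
```

Emit:
play_rows(series=[0, 0, 0, 0, 0, 0, 0, 0, 0, 0, 0, 0, 0, 0, 0, 0, 0, 0, 0, 0])

```text
time_s: 10.75
tcp_pos: [0.524, 0.0861, 0.0142]
eef_rot: [127.4, 89.9, 27.8]
contact_force: [-0.3, 1.1, -1.1]
gripper_width: 0.0137
```

```bash
python3 -c "
from h import *
from plant import capture
go(.5235,.0868,.0,-9.6)
from plant import get_state
p=get_state()['tcp_pos']
for n in('side','top'):
    c=capture(n);np.savez(f'pics/{n}8.npz',**c)
G=(0,255,0)
A=(p[0],p[1],-9.5,p[2]+.0465,S1,G)
ov('side8',[A],(200,135,80,80),8,'pics/q2.png')
ov('top8',[A],(165,150,125,100),6,'pics/q1.png')"
```

```text
t 10.75 tcp [0.524  0.0861 0.0142] jawdir -99.6 tilt [ 0.001  0.001 -1.   ] spin(rad) -0.000 F [-0.3  1.1 -1.1] w 0.0137 j6 50
  delta tool now [ 0.0142 -0.0007 -0.0006]  after spin [ 0.0142 -0.0007 -0.0006]
```

View pics/q1.png

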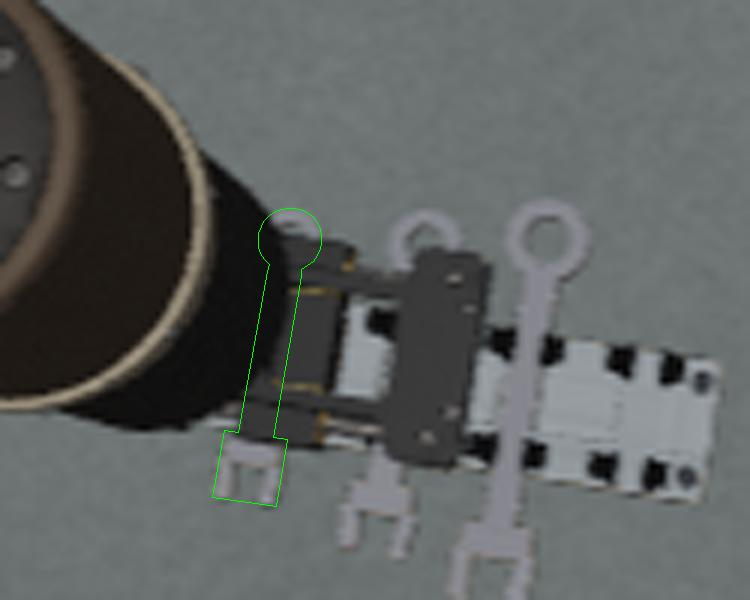

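View pics/q2.png

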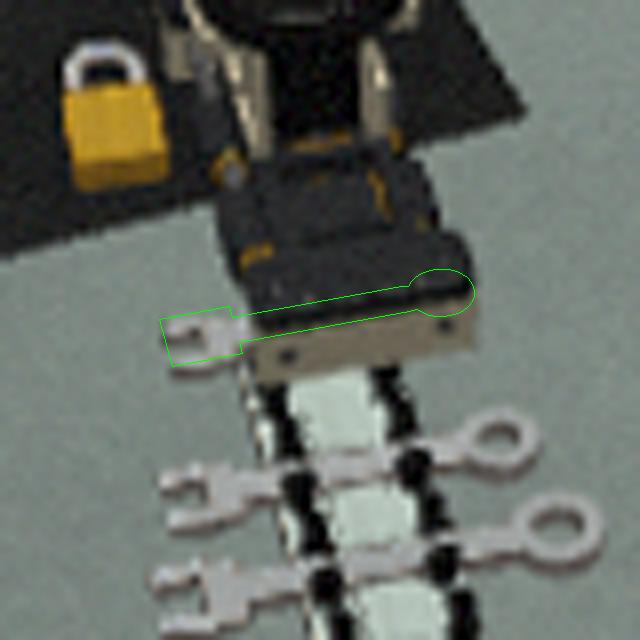

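Emit:
play_rows(series=[0.005, -0.0007, 0, 0, 0.005, 0, 0, 0, 0.003, 0, 0, 0, 0, 0, 0, 0, 0, 0, 0, 0])

```text
time_s: 11.27
tcp_pos: [0.5233, 0.0864, 0.0003]
eef_rot: [143.6, 90.0, 44.0]
contact_force: [0.7, 3.0, -0.9]
gripper_width: 0.0134
```

Emit:
play_rows(series=[0.001, 0, 0, 0, 0.001, 0, 0, 0, 0.001, 0, 0, 0, 0, 0, 0, 0, 0, 0, 0, 0])

```text
time_s: 11.68
tcp_pos: [0.5239, 0.0862, -0.0015]
eef_rot: [113.3, 89.9, 13.7]
contact_force: [0.0, 1.7, 7.8]
gripper_width: 0.0136
```

Emit:
play_rows(series=[0, 0, 0, 0, 0, 0, 0, 0, 0, 0, 0, 0, 0, 0, 0, 0, 0, 0, 0, 0], jaw=32)

```text
time_s: 12.1
tcp_pos: [0.5225, 0.0856, -0.0028]
eef_rot: [-49.5, 90.0, -149.1]
contact_force: [-0.3, -0.5, -0.2]
gripper_width: 0.0277
```

Emit:
play_rows(series=[-0.01, 0, 0, 0, -0.02, 0, 0, 0, -0.03, 0, 0, 0, 0, 0, 0, 0, 0, 0, 0, 0])

```text
time_s: 12.52
tcp_pos: [0.5243, 0.0866, 0.0599]
eef_rot: [126.4, 89.7, 26.8]
contact_force: [0.2, 0.4, 0.1]
gripper_width: 0.0281
```

Emit:
play_rows(series=[0, 0, 0, 0, 0, 0, 0, 0, 0, 0, 0, 0, 0, 0, 0, 0, 0, 0, 0, 0], jaw=0)

```text
time_s: 12.93
tcp_pos: [0.5226, 0.0857, 0.0569]
eef_rot: [-50.2, 89.9, -149.8]
contact_force: [1.0, 0.3, -0.8]
gripper_width: 0.0024
```

```bash
python3 -c "
from h import *
from plant import capture
go(.5235,.0864,.0,-9.6)
for n in('side','top'):
    c=capture(n);np.savez(f'pics/{n}9.npz',**c)
ov('side9',[],(200,135,80,80),8,'pics/q2.png')
ov('top9',[],(165,150,125,100),6,'pics/q1.png')"
```

```text
t 12.93 tcp [0.5226 0.0857 0.0569] jawdir -99.6 tilt [-0.001 -0.001 -1.   ] spin(rad) -0.000 F [ 1.   0.3 -0.8] w 0.0024 j6 50
  delta tool now [ 0.0569  0.0008 -0.0009]  after spin [ 0.0569  0.0008 -0.0009]
```

View pics/q1.png

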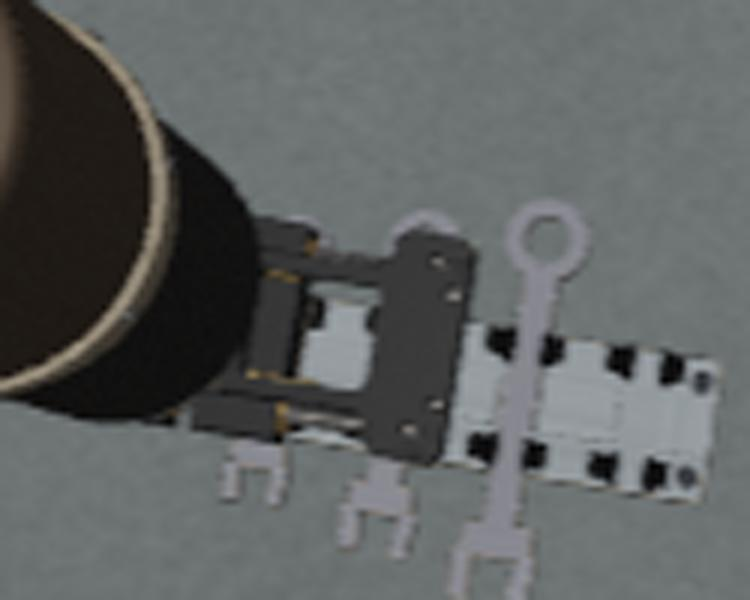

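View pics/q2.png

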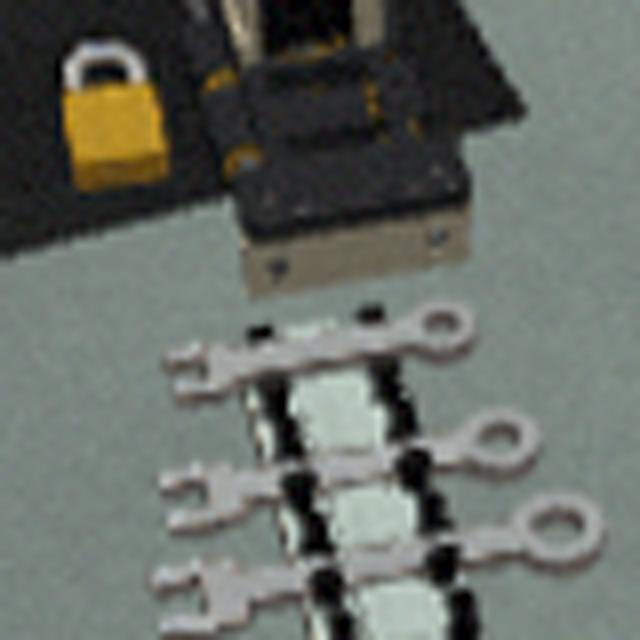

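Emit:
play_rows(series=[0.015, 0.0008, -0.0005, 0, 0.015, 0, 0, 0, 0.014, 0, 0, 0, 0, 0, 0, 0, 0, 0, 0, 0], squeeze=40)

```text
time_s: 13.45
tcp_pos: [0.5233, 0.0859, 0.013]
eef_rot: [-47.0, 89.9, -146.6]
contact_force: [0.1, -0.6, 0.8]
gripper_width: -0.0001
```

Emit:
play_rows(series=[0.003, 0, 0, 0, 0.003, 0, 0, 0, 0.003, 0, 0, 0, 0.003, 0, 0, 0, 0, 0, 0, 0])

```text
time_s: 13.87
tcp_pos: [0.5252, 0.0867, 0.0024]
eef_rot: [116.2, 89.8, 16.7]
contact_force: [1.3, -0.9, 2.2]
gripper_width: 0.0004
```

Emit:
play_rows(series=[0.002, 0, 0, 0, 0.002, 0, 0, 0, 0.002, 0, 0, 0, 0.002, 0, 0, 0, 0.001, 0, 0, 0])

```text
time_s: 14.28
tcp_pos: [0.5241, 0.0865, -0.0072]
eef_rot: [130.2, 89.9, 30.6]
contact_force: [0.1, -0.4, -0.1]
gripper_width: 0.0
```

Emit:
play_rows(series=[0.001, 0, 0, 0, 0.001, 0, 0, 0, 0.001, 0, 0, 0, 0, 0, 0, 0, 0, 0, 0, 0])

```text
time_s: 14.7
tcp_pos: [0.5238, 0.0863, -0.0085]
eef_rot: [95.3, 90.0, -4.3]
contact_force: [-9.1, 0.2, 25.5]
gripper_width: 0.0007
```

Emit:
play_rows(series=[-0.01, 0, 0, 0, -0.02, 0, 0, 0, -0.03, 0, 0, 0, -0.03, 0, 0, 0, -0.02, 0, 0.02, 0])

```text
time_s: 15.12
tcp_pos: [0.5223, 0.0685, 0.1024]
eef_rot: [117.1, 89.8, 17.6]
contact_force: [1.4, 0.6, 0.1]
gripper_width: 0.0007
```

Emit:
play_rows(series=[0, 0, 0.04, -0.02, 0, 0, 0.04, -0.02, 0, 0, 0.04, -0.02, 0, 0, 0.04, -0.015, 0, 0, 0.04, -0.015], jaw=40)

```text
time_s: 15.53
tcp_pos: [0.494, -0.1332, 0.0999]
eef_rot: [121.9, 90.0, 27.5]
contact_force: [1.7, -0.0, -0.7]
gripper_width: 0.0282
```

```bash
python3 -c "
from h import *
from plant import capture
go(.548,-.281,.06,-4.5)
for n in('side','top'):
    c=capture(n);np.savez(f'pics/{n}10.npz',**c)
a=-9.6;r=np.radians(a)
Rr=lambda x,y,z,p,c:(.5115+np.cos(r)*x-np.sin(r)*y,.0125+np.sin(r)*x+np.cos(r)*y,a,z,p,c)
A=[Rr(0,.075,.03,S1,(0,255,0))]
ov('side10',A,(200,135,80,80),8,'pics/q2.png')
ov('top10',A,(165,150,125,100),6,'pics/q1.png')"
```

```text
t 15.53 tcp [ 0.494  -0.1332  0.0999] jawdir -94.4 tilt [ 0.  0. -1.] spin(rad) 0.002 F [ 1.7 -0.  -0.7] w 0.0282 j6 79
  delta tool now [0.0398 0.0651 0.1432]  after spin [0.0398 0.0654 0.1431]
```

View pics/q1.png

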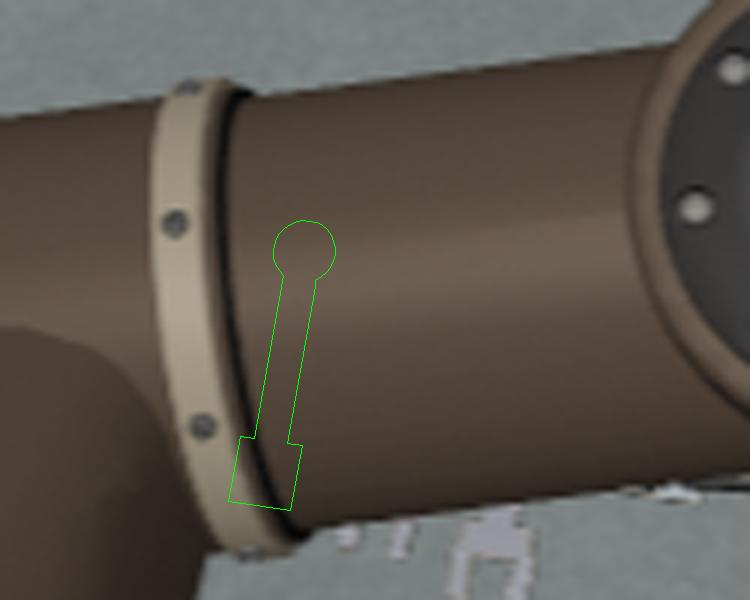

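View pics/q2.png

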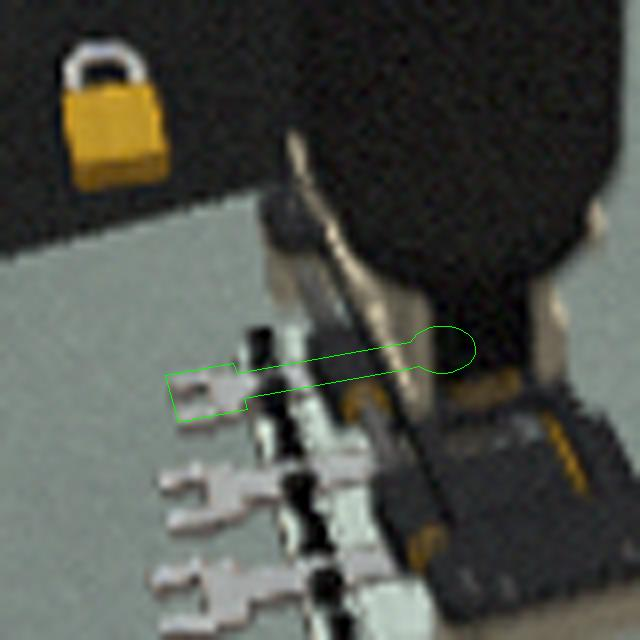

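Emit:
play_rows(series=[0, 0.016, 0.035, 0, 0.005, 0.016, 0.036, 0, 0.01, 0.016, 0.036, 0, 0.015, 0.0165, 0.036, 0, 0.005, 0, 0, 0])

```text
time_s: 16.05
tcp_pos: [0.5485, -0.2832, 0.062]
eef_rot: [-76.9, 89.9, -171.5]
contact_force: [0.6, -0.2, 0.1]
gripper_width: 0.0347
```

Emit:
play_rows(series=[0, 0, 0, 0, 0, 0, 0, 0, 0, 0, 0, 0, 0, 0, 0, 0, 0, 0, 0, 0])

```text
time_s: 16.47
tcp_pos: [0.5483, -0.2777, 0.0659]
eef_rot: [84.8, 89.9, -9.5]
contact_force: [0.3, 0.2, 0.2]
gripper_width: 0.0348
```

```bash
python3 -c "
from h import *
from plant import capture
go(.548,-.281,.006,-4.5)
for n in('side','top'):
    c=capture(n);np.savez(f'pics/{n}11.npz',**c)
ov('side11',[],(230,180,150,150),4,'pics/q2.png')
ov('top11',[],(300,130,125,120),5,'pics/q1.png')
print((pr('side11',(.548,-.281,.06+.0385))-[230,180])*4)"
```

```text
t 16.47 tcp [ 0.5483 -0.2777  0.0659] jawdir -94.4 tilt [ 0.002 -0.    -1.   ] spin(rad) 0.002 F [0.3 0.2 0.2] w 0.0348 j6 94
  delta tool now [ 0.0599 -0.0001  0.0033]  after spin [ 0.0599 -0.0001  0.0033]
[288.35835522 293.82972273]
```

View pics/q1.png

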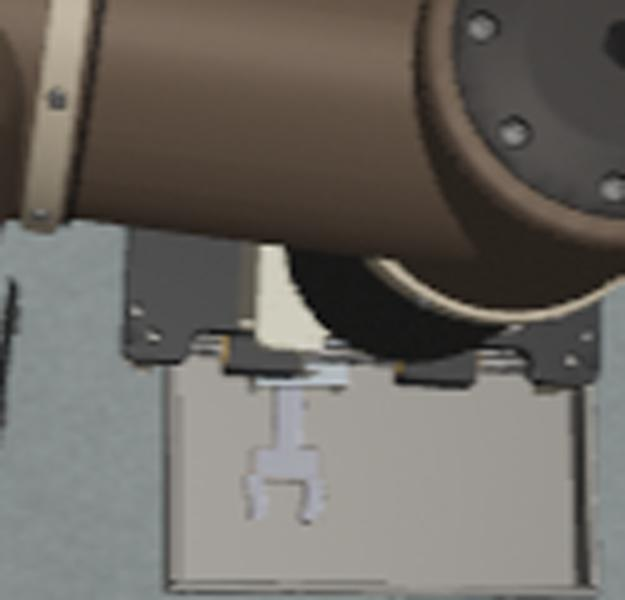

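View pics/q2.png

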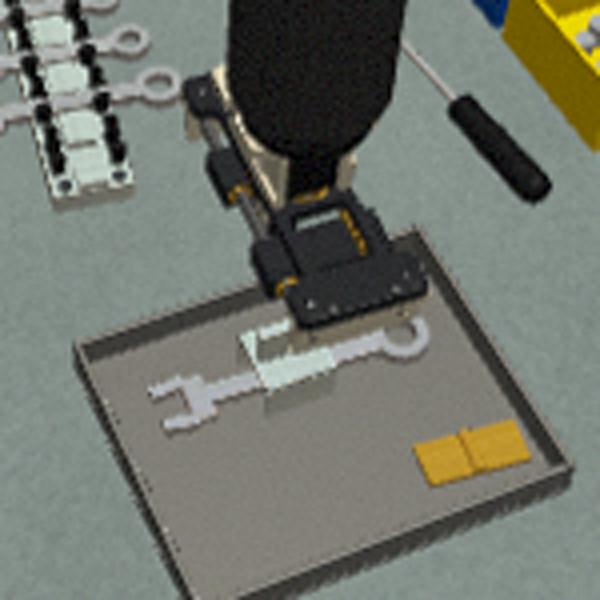

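```bash
python3 -c "
from h import *
c=(.5483,-.2777,-4.4)
G=(0,255,0);R=(0,0,255)
it=[(*c,.0659+o+.066,rect(.078,.193),k) for o,k in((.0385,G),(0,R))]
it+=[(*c,.0659+.0385,[(0,.0174),(0,-.0174)],G)]
it+=[(.547,-.281,-4.5,.069,rect(.044,.008),R)]
ov('side11',it,(230,180,150,150),4,'pics/q2.png')
ov('top11',it,(300,130,125,120),5,'pics/q1.png')
"
```

```text
(no output)
```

View pics/q1.png

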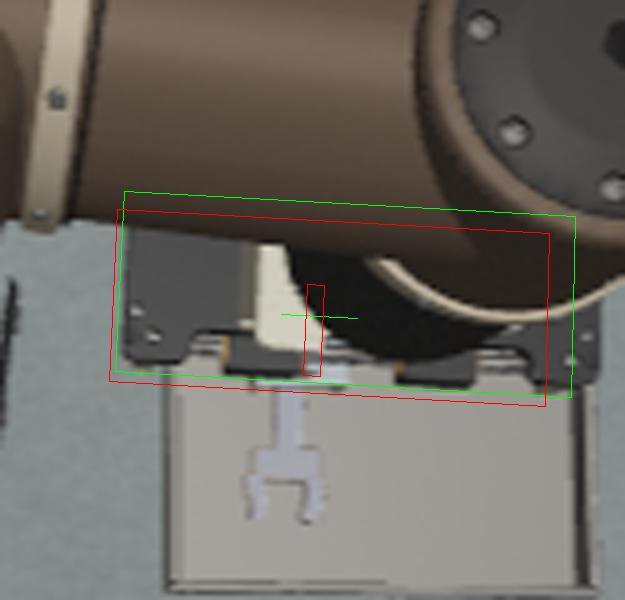

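View pics/q2.png

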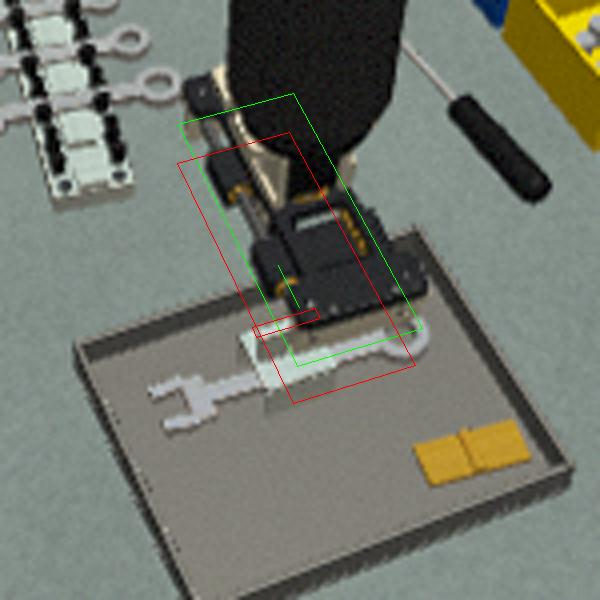

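```bash
python3 -c "
from h import *
c=(.524,.0861,-9.6)
G=(0,255,0)
it=[(*c,.0142+.0385+.066,rect(.078,.193),G)]
ov('side8',it,(200,120,80,80),8,'pics/q2.png')
ov('top8',it,(165,150,125,100),6,'pics/q1.png')
"
```

```text
(no output)
```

View pics/q1.png

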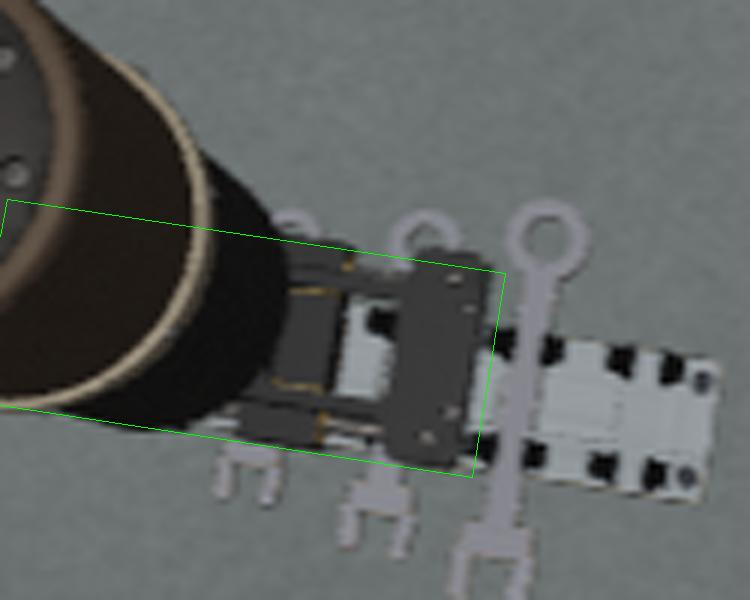

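View pics/q2.png

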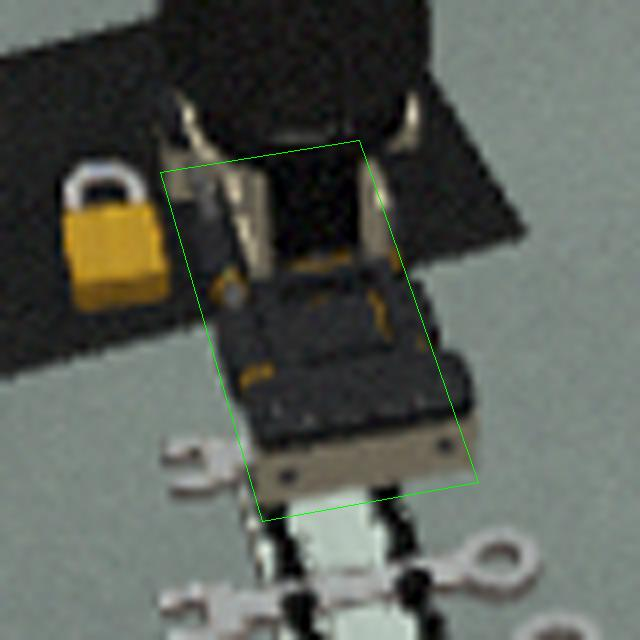

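```bash
python3 -c "
from h import *
a=tri('side11',cr(230,180,4,303,326),'top11',cr(300,130,5,596,384));print(a, a[0]-[.5483,-.2777,.0659])
b=tri('side8',cr(200,120,8,258,445),'top8',cr(165,150,6,460,468));print(b,b[0]-[.524,.0861,.0142])
b=tri('side2',cr(190,90,10,218,282),'top2',cr(75,145,5,232,340));print(b,b[0]-[.5521,.3572,.0105])
"
```

```text
(array([ 0.5033, -0.3701,  0.2083]), array([-0.1,  0. ]), array([ 0. , -0.2])) [-0.045  -0.0924  0.1424]
(array([ 0.4702, -0.0031,  0.1562]), array([ 0., -0.]), array([-0.,  0.])) [-0.0538 -0.0892  0.142 ]
(array([0.5059, 0.2598, 0.1556]), array([ 0.5, -0. ]), array([-0.2,  0.9])) [-0.0462 -0.0974  0.1451]
```

Emit:
play_rows(series=[0.015, 0, 0.0033, 0, 0.015, 0, 0, 0, 0.015, 0, 0, 0, 0.012, 0, 0, 0, 0, 0, 0, 0])

```text
time_s: 16.98
tcp_pos: [0.5459, -0.2812, 0.0055]
eef_rot: [-102.4, 89.8, 163.2]
contact_force: [-1.4, 0.0, -0.1]
gripper_width: 0.0352
```

Emit:
play_rows(series=[0, 0, 0, 0, 0, 0, 0, 0, 0, 0, 0, 0, 0, 0, 0, 0, 0, 0, 0, 0])

```text
time_s: 17.4
tcp_pos: [0.5479, -0.2821, 0.0085]
eef_rot: [82.8, 89.9, -11.7]
contact_force: [-0.3, 0.5, -0.2]
gripper_width: 0.0351
```

```bash
python3 -c "
from h import *
from plant import capture
go(.547,-.281,.006,-4.5)
for n in('side',):
    c=capture(n);np.savez(f'pics/{n}12.npz',**c)
ov('side12',[],(265,230,80,80),8,'pics/q2.png')"
```

```text
t 17.40 tcp [ 0.5479 -0.2821  0.0085] jawdir -94.5 tilt [ 0.001 -0.    -1.   ] spin(rad) 0.001 F [-0.3  0.5 -0.2] w 0.0351 j6 95
  delta tool now [ 0.0025 -0.001  -0.001 ]  after spin [ 0.0025 -0.001  -0.001 ]
```

View pics/q2.png

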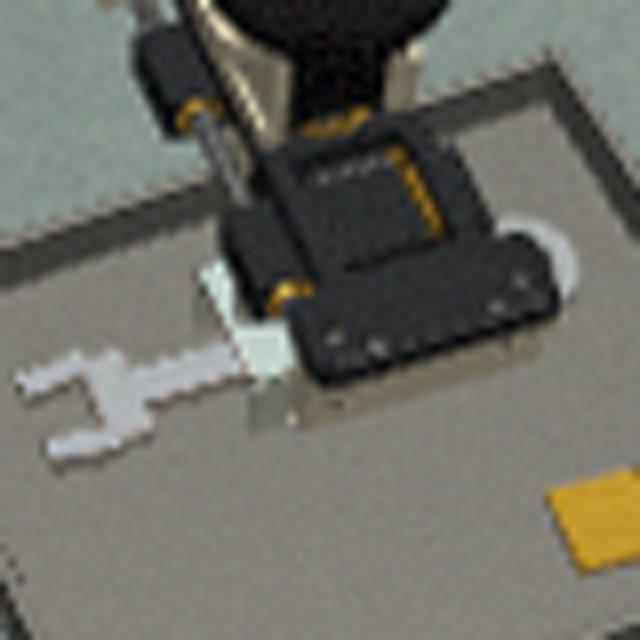

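Emit:
play_rows(series=[0.001, 0, 0, 0, 0, 0, 0, 0, 0, 0, 0, 0, 0, 0, 0, 0, 0, 0, 0, 0], jaw=0, squeeze=25)

```text
time_s: 17.87
tcp_pos: [0.5475, -0.282, 0.0067]
eef_rot: [-106.1, 90.0, 159.4]
contact_force: [0.9, -0.2, -2.1]
gripper_width: 0.0078
```

Emit:
play_rows(series=[0, 0, 0, 0, 0, 0, 0, 0, 0, 0, 0, 0, 0, 0, 0, 0, 0, 0, 0, 0])

```text
time_s: 18.28
tcp_pos: [0.5474, -0.2819, 0.0066]
eef_rot: [-99.7, 90.0, 165.8]
contact_force: [0.6, -0.5, -1.8]
gripper_width: 0.0076
```

Emit:
play_rows(series=[-0.015, 0, 0, 0, -0.025, 0, 0, 0, 0, -0.015, 0.025, 0, 0, -0.015, 0.025, 0, 0, -0.015, 0.025, 0])

```text
time_s: 18.7
tcp_pos: [0.4967, -0.3536, 0.0473]
eef_rot: [80.2, 89.9, -14.1]
contact_force: [0.3, -0.9, -1.4]
gripper_width: 0.008
```

Emit:
play_rows(series=[0, -0.0165, 0.023, 0, 0, 0, 0, 0, 0, 0, 0, 0, 0.012, 0, 0, 0, 0.01, 0, 0, 0])

```text
time_s: 19.12
tcp_pos: [0.4794, -0.3747, 0.0248]
eef_rot: [77.5, 89.9, -17.0]
contact_force: [-0.0, 0.1, -1.2]
gripper_width: 0.0078
```

```bash
python3 -c "
from h import *
from plant import capture
go(.478,-.375,.007,-4.5)
for n in('side',):
    c=capture(n);np.savez(f'pics/{n}13.npz',**c)
ov('side13',[],(240,230,140,110),5,'pics/q2.png')"
```

```text
t 19.12 tcp [ 0.4794 -0.3747  0.0248] jawdir -94.4 tilt [ 0.001 -0.    -1.   ] spin(rad) 0.001 F [-0.   0.1 -1.2] w 0.0078 j6 105
  delta tool now [ 0.0178 -0.0014  0.0004]  after spin [ 0.0178 -0.0014  0.0004]
```

View pics/q2.png

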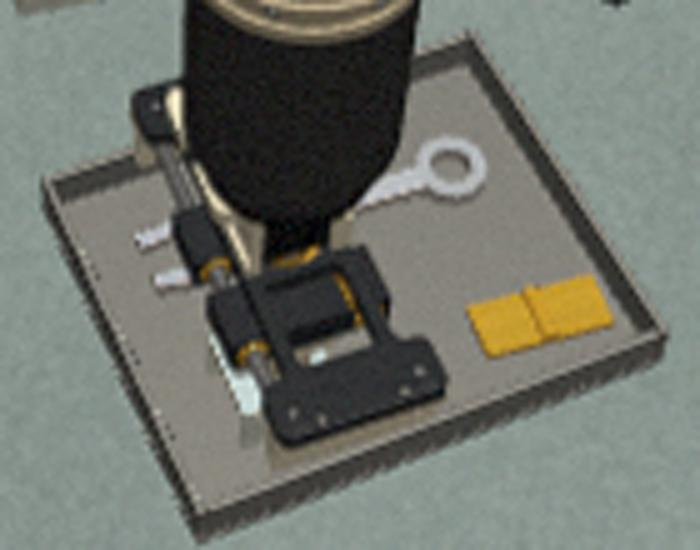

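Emit:
play_rows(series=[0.008, 0, 0, 0, 0.006, 0, 0, 0, 0.003, 0, 0, 0, 0, 0, 0, 0, 0, 0, 0, 0])

```text
time_s: 19.58
tcp_pos: [0.4787, -0.3748, 0.0076]
eef_rot: [-88.1, 90.0, 177.4]
contact_force: [0.3, -0.2, -0.6]
gripper_width: 0.0079
```

Emit:
play_rows(series=[0, 0, 0, 0, 0, 0, 0, 0, 0, 0, 0, 0, 0, 0, 0, 0, 0, 0, 0, 0], jaw=38)

```text
time_s: 20.0
tcp_pos: [0.4786, -0.375, 0.0079]
eef_rot: [66.9, 90.0, -27.6]
contact_force: [0.2, 0.5, -0.4]
gripper_width: 0.0319
```

Emit:
play_rows(series=[-0.02, 0, 0, 0, -0.035, 0, 0, 0, -0.02, 0, 0, 0, 0, 0.02, -0.02, 0, 0, 0.02, -0.025, 0])

```text
time_s: 20.42
tcp_pos: [0.5228, -0.3344, 0.0851]
eef_rot: [74.8, 89.8, -19.8]
contact_force: [0.4, -0.5, -0.4]
gripper_width: 0.0334
```

```bash
python3 -c "
from h import *
from plant import capture
go(.556,-.2805,.03,-4.4)
for n in('side',):
    c=capture(n);np.savez(f'pics/{n}14.npz',**c)
ov('side14',[],(240,230,140,110),5,'pics/q2.png')"
```

```text
t 20.42 tcp [ 0.5228 -0.3344  0.0851] jawdir -94.6 tilt [ 0.004 -0.001 -1.   ] spin(rad) -0.004 F [ 0.4 -0.5 -0.4] w 0.0334 j6 100
  delta tool now [ 0.0551  0.0285 -0.0564]  after spin [ 0.0551  0.0288 -0.0563]
```

View pics/q2.png

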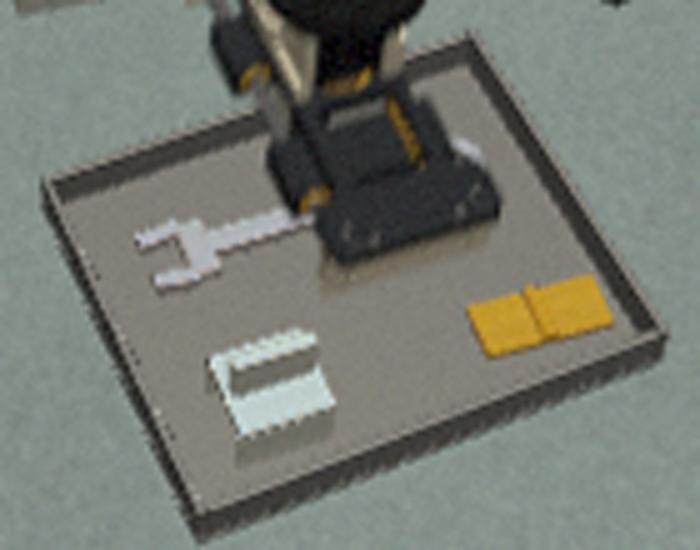

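Emit:
play_rows(series=[0, 0.01, -0.02, 0, 0.01, 0.01, -0.02, 0, 0.02, 0.0085, -0.0165, 0, 0.02, 0, 0, 0, 0.01, 0, 0, 0])

```text
time_s: 20.88
tcp_pos: [0.554, -0.2776, 0.0206]
eef_rot: [-106.8, 89.9, 158.8]
contact_force: [-0.8, -0.2, -1.0]
gripper_width: 0.0333
```

Emit:
play_rows(series=[0, 0, 0, 0, 0, 0, 0, 0, 0, 0, 0, 0, 0, 0, 0, 0, 0, 0, 0, 0])

```text
time_s: 21.3
tcp_pos: [0.5552, -0.2796, 0.0239]
eef_rot: [80.5, 89.9, -14.0]
contact_force: [0.1, -0.4, -0.4]
gripper_width: 0.0334
```

```bash
python3 -c "
from h import *
go(.556,-.2805,-.031,-4.4)"
```

```text
t 21.30 tcp [ 0.5552 -0.2796  0.0239] jawdir -94.5 tilt [ 0.002 -0.    -1.   ] spin(rad) -0.002 F [ 0.1 -0.4 -0.4] w 0.0334 j6 94
  delta tool now [0.0549 0.0007 0.0008]  after spin [0.0549 0.0007 0.0008]
```

Emit:
play_rows(series=[0.015, 0.0007, 0.0008, 0, 0.015, 0, 0, 0, 0.012, 0, 0, 0, 0, 0, 0, 0, 0, 0, 0, 0])

```text
time_s: 21.72
tcp_pos: [0.5549, -0.28, -0.0195]
eef_rot: [-88.7, 89.9, 176.8]
contact_force: [0.2, 0.0, 0.8]
gripper_width: 0.0334
```

Emit:
play_rows(series=[0.004, 0, 0, 0, 0.004, 0, 0, 0, 0.002, 0, 0, 0, 0, 0, 0, 0, 0, 0, 0, 0])

```text
time_s: 22.13
tcp_pos: [0.5554, -0.2799, -0.0292]
eef_rot: [59.7, 90.0, -34.7]
contact_force: [-0.2, -0.1, 0.6]
gripper_width: 0.0334
```

Emit:
play_rows(series=[0, 0, 0, 0, 0, 0, 0, 0, 0, 0, 0, 0, 0, 0, 0, 0, 0, 0, 0, 0])

```text
time_s: 22.55
tcp_pos: [0.5554, -0.2799, -0.0292]
eef_rot: [89.3, 90.0, -5.2]
contact_force: [0.3, 0.8, 0.5]
gripper_width: 0.0331
```

Down 2 mm more, then close.

Emit:
play_rows(series=[0.001, 0, 0, 0, 0.001, 0, 0, 0, 0, 0, 0, 0, 0, 0, 0, 0, 0, 0, 0, 0])

```text
time_s: 22.97
tcp_pos: [0.5553, -0.2799, -0.0313]
eef_rot: [-91.6, 90.0, 174.0]
contact_force: [-0.2, -0.3, -0.6]
gripper_width: 0.0332
```

Emit:
play_rows(series=[0, 0, 0, 0, 0, 0, 0, 0, 0, 0, 0, 0, 0, 0, 0, 0, 0, 0, 0, 0], jaw=0, squeeze=40)

```text
time_s: 23.38
tcp_pos: [0.5554, -0.2799, -0.0312]
eef_rot: [46.2, 90.0, -48.3]
contact_force: [0.1, -0.9, 0.9]
gripper_width: 0.0133
```

Emit:
play_rows(series=[0, 0, 0, 0, 0, 0, 0, 0, -0.01, 0, 0, 0, -0.02, 0, 0, 0, -0.03, 0, 0, 0])

```text
time_s: 23.8
tcp_pos: [0.553, -0.2792, 0.0272]
eef_rot: [-100.7, 89.7, 164.8]
contact_force: [1.1, -0.3, -0.7]
gripper_width: 0.0136
```

```bash
python3 -c "
from h import *
go(.499,-.0615,.07,-9.6)"
```

```text
t 23.80 tcp [ 0.553  -0.2792  0.0272] jawdir -94.5 tilt [-0.005  0.001 -1.   ] spin(rad) 0.089 F [ 1.1 -0.3 -0.7] w 0.0136 j6 94
  delta tool now [-0.0422 -0.0711 -0.2129]  after spin [-0.0421 -0.0898 -0.2057]
```

Emit:
play_rows(series=[-0.03, 0, 0, 0.015, -0.013, -0.008, -0.02, 0.015, 0, -0.016, -0.038, 0.02, 0, -0.016, -0.038, 0.02, 0, -0.016, -0.038, 0.019])

```text
time_s: 24.22
tcp_pos: [0.5153, -0.139, 0.0725]
eef_rot: [123.8, 90.0, 24.1]
contact_force: [1.3, 1.2, -1.6]
gripper_width: 0.0132
```

Emit:
play_rows(series=[0, -0.014, -0.035, 0, 0, -0.01, -0.025, 0, 0, -0.003, -0.01, 0, 0, 0, 0, 0, 0, 0, 0, 0])

```text
time_s: 24.63
tcp_pos: [0.5015, -0.0661, 0.0724]
eef_rot: [106.7, 90.0, 7.2]
contact_force: [1.0, 1.3, -1.5]
gripper_width: 0.0136
```

```bash
python3 -c "
from h import *
go(.499,-.0615,.06,-9.6)"
```

```text
t 24.63 tcp [ 0.5015 -0.0661  0.0724] jawdir -99.5 tilt [ 0.001  0.    -1.   ] spin(rad) 0.003 F [ 1.   1.3 -1.5] w 0.0136 j6 66
  delta tool now [ 0.0124 -0.0032 -0.0042]  after spin [ 0.0124 -0.0032 -0.0042]
```

Emit:
play_rows(series=[0.01, -0.003, -0.0042, 0.003, 0.015, 0, 0, 0, 0.015, 0, 0, 0, 0.015, 0, 0, 0, 0, 0, 0, 0])

```text
time_s: 25.05
tcp_pos: [0.497, -0.0634, 0.0142]
eef_rot: [-70.7, 89.7, -170.5]
contact_force: [-0.2, -0.3, -1.6]
gripper_width: 0.0133
```

Emit:
play_rows(series=[0, 0, 0, 0, 0, 0, 0, 0, 0, 0, 0, 0, 0, 0, 0, 0, 0, 0, 0, 0])

```text
time_s: 25.47
tcp_pos: [0.4994, -0.0619, 0.0174]
eef_rot: [112.0, 89.9, 12.3]
contact_force: [0.0, 0.8, -1.6]
gripper_width: 0.0132
```

```bash
python3 -c "
from h import *
from plant import capture,get_state
go(.499,-.0615,.0,-9.6)
p=get_state()['tcp_pos']
for n in('side','top'):
    c=capture(n);np.savez(f'pics/{n}15.npz',**c)
a=-9.6;r=np.radians(a)
Rr=lambda x,y,z,p,c:(.5115+np.cos(r)*x-np.sin(r)*y,.0125+np.sin(r)*x+np.cos(r)*y,a,z,p,c)
A=[(p[0],p[1],-9.6,p[2]+.0455,S4,(0,255,0)),Rr(0,.075,.03,S1,(0,255,0))]
ov('side15',A,(200,155,80,80),8,'pics/q2.png')
ov('top15',A,(165,150,125,115),6,'pics/q1.png')"
```

```text
t 25.47 tcp [ 0.4994 -0.0619  0.0174] jawdir -99.7 tilt [ 0.001  0.    -1.   ] spin(rad) -0.002 F [ 0.   0.8 -1.6] w 0.0132 j6 65
  delta tool now [ 0.0174 -0.0005 -0.0003]  after spin [ 0.0174 -0.0005 -0.0003]
```

View pics/q1.png

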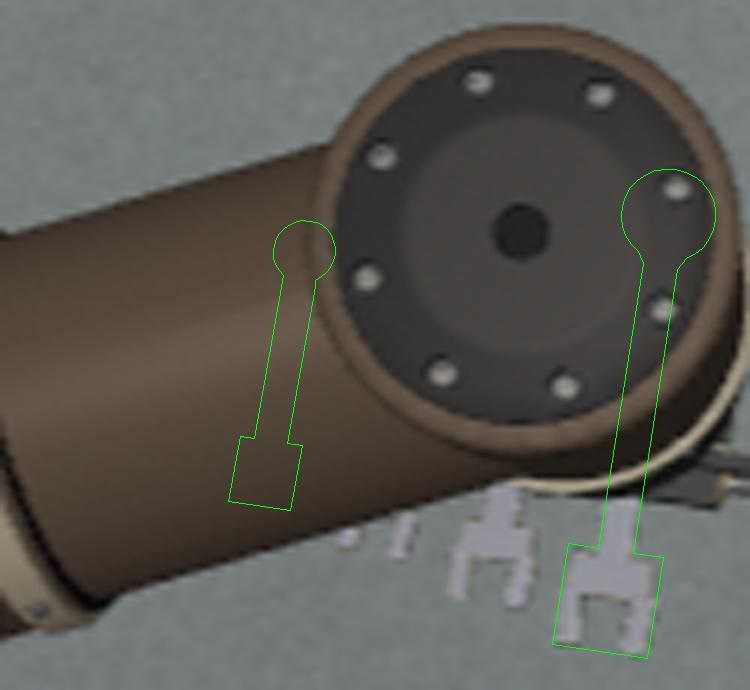

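View pics/q2.png

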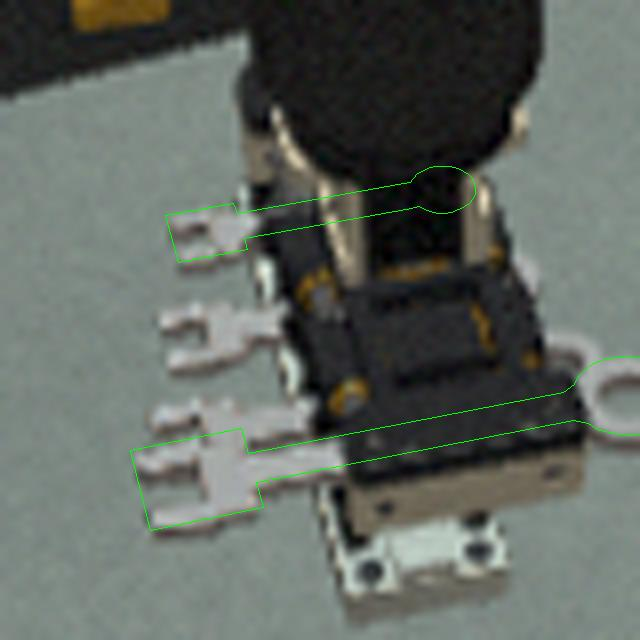

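Emit:
play_rows(series=[0.006, -0.0015, -0.0003, 0, 0.006, 0, 0, 0, 0.003, 0, 0, 0, 0, 0, 0, 0, 0, 0, 0, 0])

```text
time_s: 25.98
tcp_pos: [0.4973, -0.0612, 0.0013]
eef_rot: [-76.1, 90.0, -175.8]
contact_force: [-0.6, 1.5, -1.1]
gripper_width: 0.0134
```

Emit:
play_rows(series=[0.001, 0, 0, 0, 0.001, 0, 0, 0, 0.001, 0, 0, 0, 0, 0, 0, 0, 0, 0, 0, 0])

```text
time_s: 26.4
tcp_pos: [0.4983, -0.0613, -0.0006]
eef_rot: [101.7, 89.9, 2.0]
contact_force: [-1.0, 0.7, 4.2]
gripper_width: 0.0137
```

Contact with the flare. Release, rise, shut, look.

Emit:
play_rows(series=[0.001, 0, 0, 0, 0, 0, 0, 0, 0, 0, 0, 0, 0, 0, 0, 0, 0, 0, 0, 0], jaw=32)

```text
time_s: 26.82
tcp_pos: [0.4974, -0.0614, -0.0024]
eef_rot: [-60.1, 90.0, -159.8]
contact_force: [-0.5, -0.3, 0.5]
gripper_width: 0.0277
```

Emit:
play_rows(series=[-0.01, 0, 0, 0, -0.02, 0, 0, 0, -0.03, 0, 0, 0, 0, 0, 0, 0, 0, 0, 0, 0])

```text
time_s: 27.23
tcp_pos: [0.4988, -0.0611, 0.0593]
eef_rot: [112.7, 89.8, 12.9]
contact_force: [0.7, 0.5, -0.1]
gripper_width: 0.0279
```

Emit:
play_rows(series=[0, 0, 0, 0, 0, 0, 0, 0, 0, 0, 0, 0, 0, 0, 0, 0, 0, 0, 0, 0], jaw=0)

```text
time_s: 27.65
tcp_pos: [0.4971, -0.0615, 0.0571]
eef_rot: [-66.3, 89.9, -166.0]
contact_force: [-0.2, -0.9, 0.0]
gripper_width: 0.0022
```

```bash
python3 -c "
from h import *
from plant import capture,get_state
go(.499,-.0615,.012,-9.6)
for n in('side',):
    c=capture(n);np.savez(f'pics/{n}16.npz',**c)
a=-9.6;r=np.radians(a)
Rr=lambda x,y,z,p,c:(.5115+np.cos(r)*x-np.sin(r)*y,.0125+np.sin(r)*x+np.cos(r)*y,a,z,p,c)
ov('side16',[Rr(0,-.075,.046,S4,(0,255,0))],(200,155,80,80),8,'pics/q2.png')"
```

```text
t 27.65 tcp [ 0.4971 -0.0615  0.0571] jawdir -99.7 tilt [-0.001 -0.    -1.   ] spin(rad) -0.002 F [-0.2 -0.9  0. ] w 0.0022 j6 65
  delta tool now [ 0.0451  0.0019 -0.0003]  after spin [ 0.0451  0.0019 -0.0003]
```

View pics/q2.png

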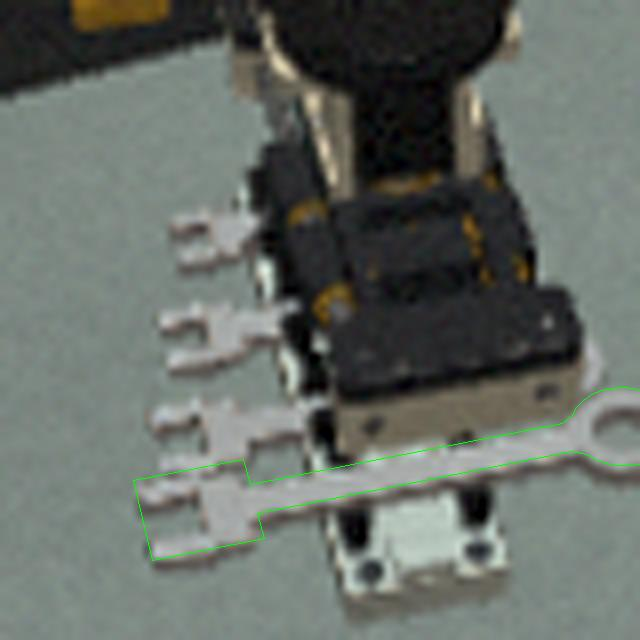

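Well seated on the flare, matching the model. Press.

Emit:
play_rows(series=[0.015, 0.0015, 0, 0, 0.015, 0, 0, 0, 0.014, 0, 0, 0, 0, 0, 0, 0, 0, 0, 0, 0], squeeze=40)

```text
time_s: 28.12
tcp_pos: [0.4984, -0.0618, 0.0132]
eef_rot: [-61.4, 89.9, -161.1]
contact_force: [-1.0, 0.7, 0.3]
gripper_width: 0.001
```

Emit:
play_rows(series=[0.003, 0, 0, 0, 0.003, 0, 0, 0, 0.003, 0, 0, 0, 0.003, 0, 0, 0, 0, 0, 0, 0])

```text
time_s: 28.53
tcp_pos: [0.5004, -0.0615, 0.0025]
eef_rot: [103.5, 89.8, 3.8]
contact_force: [0.8, -0.4, 2.4]
gripper_width: 0.0004
```

Emit:
play_rows(series=[0.002, 0, 0, 0, 0.002, 0, 0, 0, 0.002, 0, 0, 0, 0.002, 0, 0, 0, 0.001, 0, 0, 0])

```text
time_s: 28.95
tcp_pos: [0.499, -0.0616, -0.0072]
eef_rot: [136.9, 90.0, 37.2]
contact_force: [0.7, 0.1, -0.5]
gripper_width: 0.0003
```

Emit:
play_rows(series=[0.001, 0, 0, 0, 0.001, 0, 0, 0, 0.001, 0, 0, 0, 0, 0, 0, 0, 0, 0, 0, 0])

```text
time_s: 29.37
tcp_pos: [0.4988, -0.0616, -0.0085]
eef_rot: [50.7, 90.0, -49.0]
contact_force: [-9.1, 2.7, 26.1]
gripper_width: -0.0
```

Emit:
play_rows(series=[-0.01, 0, 0, 0, -0.025, 0, 0, 0, -0.04, 0, 0, 0, -0.04, 0, 0, 0, -0.03, 0, 0, 0])

```text
time_s: 29.78
tcp_pos: [0.4993, -0.0617, 0.1377]
eef_rot: [100.9, 89.9, 1.2]
contact_force: [1.1, 0.4, -0.1]
gripper_width: 0.0005
```

Emit:
play_rows(series=[0, -0.01, -0.04, 0, 0, -0.01, -0.04, 0, 0, -0.01, -0.04, 0, 0, -0.01, -0.04, 0, 0, -0.01, -0.04, 0])

```text
time_s: 30.2
tcp_pos: [0.4827, 0.1456, 0.1349]
eef_rot: [171.1, 90.0, 71.4]
contact_force: [1.1, -0.8, 1.2]
gripper_width: 0.0007
```

Emit:
play_rows(series=[0, -0.015, -0.04, 0, 0, -0.015, -0.04, 0, 0, -0.015, -0.04, 0, 0, -0.015, -0.04, 0, 0, -0.015, -0.04, 0])

```text
time_s: 30.62
tcp_pos: [0.4432, 0.3504, 0.1346]
eef_rot: [-64.7, 90.0, -164.5]
contact_force: [1.3, 0.2, -0.3]
gripper_width: 0.0006
```

Emit:
play_rows(series=[0, -0.015, -0.04, 0, 0, -0.015, -0.04, 0, 0, -0.015, -0.035, 0, 0, 0, 0, 0, 0, 0, 0, 0])

```text
time_s: 31.03
tcp_pos: [0.4186, 0.469, 0.1335]
eef_rot: [-23.7, 89.9, -123.2]
contact_force: [-0.4, -1.3, -1.1]
gripper_width: 0.0005
```

```bash
python3 -c "
from h import *
from plant import capture,get_state
go(.3,.5,.15,-9.6)
for n in('side','top'):
    c=capture(n);np.savez(f'pics/{n}17.npz',**c);cv2.imwrite(f'pics/{n}17.png',c['img'])
a=-9.6;r=np.radians(a)
Rr=lambda x,y,z,p,c:(.5115+np.cos(r)*x-np.sin(r)*y,.0125+np.sin(r)*x+np.cos(r)*y,a,z,p,c)
G=(0,255,0)
A=[Rr(0,-.075,.03,S4,G),Rr(0,.075,.03,S1,G)]
ov('side17',A,(210,155,80,80),7,'pics/q2.png')
ov('side17',[],(210,155,80,80),7,'pics/q3.png')
ov('top17',A,(180,165,115,100),6,'pics/q1.png')"
```

```text
t 31.03 tcp [0.4186 0.469  0.1335] jawdir -99.6 tilt [-0.001 -0.001 -1.   ] spin(rad) 0.000 F [-0.4 -1.3 -1.1] w 0.0005 j6 14
  delta tool now [-0.0165 -0.1221 -0.0108]  after spin [-0.0165 -0.1221 -0.0108]
```

View pics/q1.png

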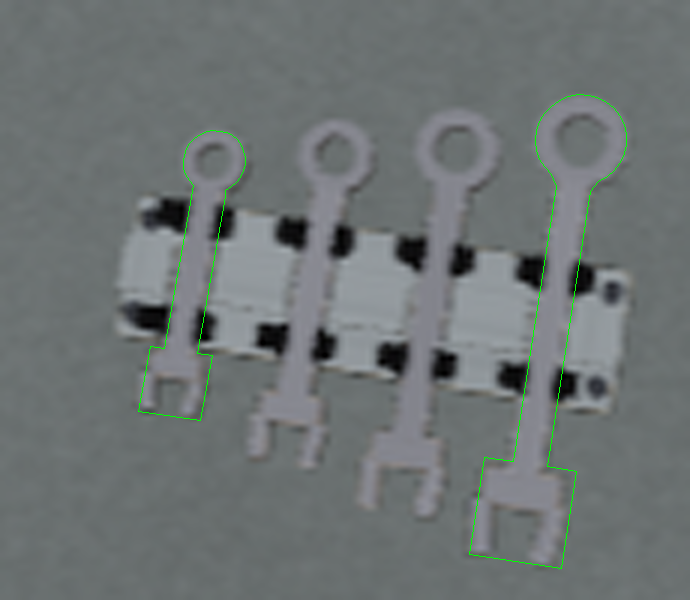

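View pics/q2.png

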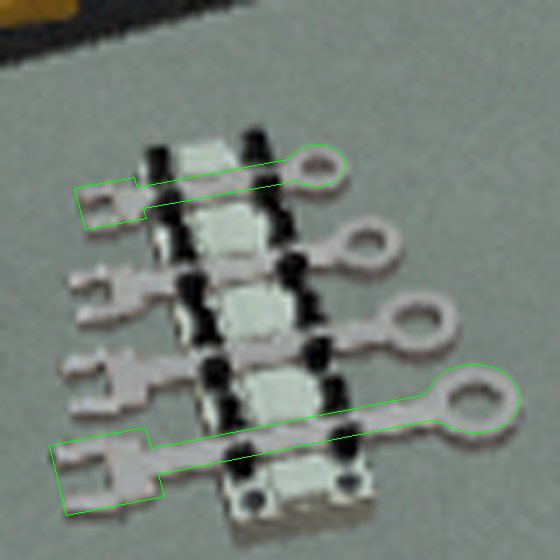

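View pics/q3.png

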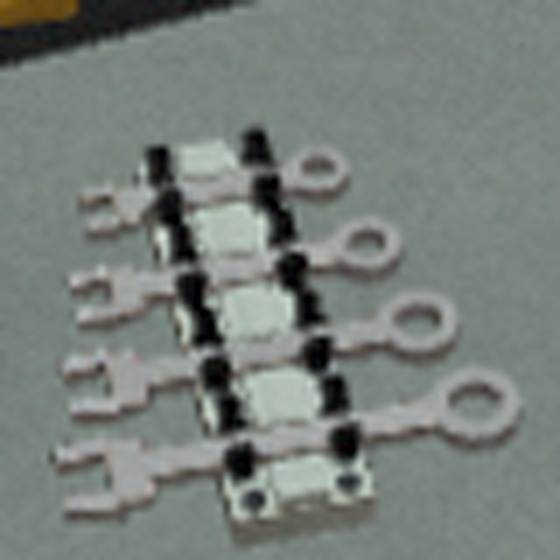

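View pics/side17.png

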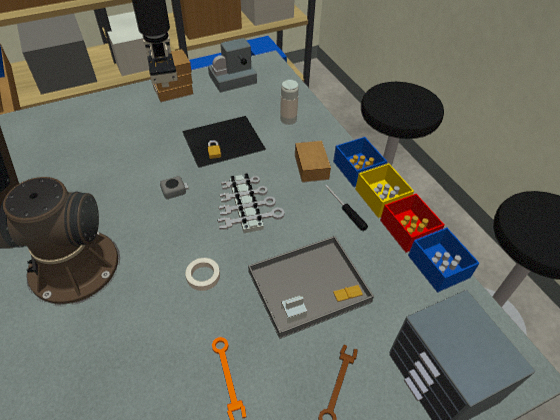

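Emit:
play_rows(series=[0, 0, 0.03, 0, 0, 0, 0.03, 0, 0, 0, 0, 0, 0, 0, 0, 0, 0, 0, 0, 0])

```text
time_s: 31.55
tcp_pos: [0.4103, 0.4076, 0.1355]
eef_rot: [158.1, 89.9, 58.2]
contact_force: [-0.2, 0.3, 0.2]
gripper_width: 0.0004
```

```bash
python3 -c "
from plant import close_job
print(close_job())"
```

```text
the job is handed in; nothing more can be done
None
```

The job is handed in at about 31.6 s. The smallest spanner is pressed home in the +y end station, next to the second smallest, and the largest in the -y end station. I set the bracket down in the free half of the tray first to get at the largest.

**Last checks:**
- **Fit:** in both pictures the two spanners match the projected home pose (top at z = 30) to about a pixel, roughly 2 mm. They look the same in their jaws as the two that were already there.
- **Pressing:** each press gave way, then came up hard at about 26 N at the same tip height.
- **Other things:** in the last side picture nothing else looks moved. I checked the bystanders by eye only, not by measurement.
- **Contact:** the force reading was about zero at hand-in, with the arm clear of everything.

**What disagreed:** the reported tool height read about 38 mm too low throughout, judged against the pictures and the contacts, so I corrected for it. Because of this the first two tries at gripping the smallest spanner missed. On the second, the fingers closed on top of it, pressed with up to about 16 N and nudged it a millimetre or two before the third try held.

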